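# Unload the bearing block from the drilling jig

### The arm

A 6-joint arm with a two-finger parallel gripper is mounted at the origin on a cart in front of the work surface, level with it; the furniture and walls round the work are solid. World frame = base frame: x ahead of the robot, y to its left, z up, the work surface at z = 0. Lengths are in m, angles in rad, forces in N, time in s.
With the tool pointing down it reaches from about 0.35 to 0.975 m from the base axis. Payload 4.9 kg.
Tool frame: the origin (TCP) lies midway between the tips of the shut fingers; the grasp point (between the pads) lies 19 mm behind it; x points along the fingers, y is the direction in which the jaws open and shut, and the axes are right-handed (so a half turn about x gives the same grasp; the last joint's range is limited). The gripper opens to 85 mm and grips with 20 to 120 N. Pads are 22 mm wide; open, the fingers measure 114 mm over their backs; the gripper's body (76 mm by 85 mm) begins 54 mm behind the grasp point. The pads swing forward as they close: fully open they stand 13 mm farther back than shut.
Start: joints at [-1.297, 0.053, 1.613, -0, 1.476, -0.119], TCP at [0.239, -0.577, 0.231] pointing down, gripper open.
Joint ranges: [-3.01, 3.01], [-1.01, 2.22], [0.06, 2.58], [-1.02, 4.17], [0.09, 2.62], [-3.14, 3.14]. Speed limits (rad/s): [2.57, 2.57, 3.14, 3.14, 3.14, 3.14].

### API

Orientations are given as a rotation vector (axis times angle).
In Python, from station import ctrl gives the robot as it stands.
- The arm moves only by the shell command python3 -m handwheel 'ROWS' [FORCE]. ROWS is JSON, a list of rows, each a list of 3 entries, a list of its own where there are three numbers: the finger opening in m, from 0 to 0.0854, then the shift along the tool's x, y, z in m, then the turn, a rotation vector about the tool's x, y, z in degrees. In form: [[claw, [dx, dy, dz], [ax, ay, az]], ...]. A call has 1 to 10 rows; each row shifts and turns the commanded pose from where the row before left it, along the tool's axes as they then stand; what a row does not reach is not made up. A row lasts 1/12 s, in which the tool goes at most 41.7 mm and 7.16 degrees, less where a joint would pass 70% of its speed; a pose out of reach is approached as far as the arm can. A call with a gripper value outside its range is refused whole. The fingers move at their own pace and stop on an object; FORCE is the grip in N (left out, the last holds). Time passes only in rows, so rows that do not move let the fingers close. It gives the time, the measured TCP pose, the force and the opening at its end, in the units of the state.
- ctrl.get_obs(): the state, without advancing time (a new reading comes with each control period).
- ctrl.get_image(name): name is "scene" or "top" or "wrist"; returns the picture (384x512x3 uint8, red, green, blue); there is no depth.
- ctrl.camera_params(name): a dict with "vertical_fov" (degrees; the focal length in pixels is half the picture's height over the tangent of half this angle, whatever the lens; pixels are square), "cx", "cy" (the principal point, pixels), "rvec" (rotation vector, rad) and "tvec" (3), from world to camera coordinates, as OpenCV has them; the wrist camera has in their place "T_tool_cam" (4x4, takes a point from camera to tool coordinates, whose origin is the TCP and whose axes are the tool frame's). Camera axes: x right, y down, z forward; pixel columns grow to the right and rows downward; lengths in m; the calibration is good to about 2 mm. A picture is of the moment at which its call begins: read the wrist's pose just before it. camera_params takes no time and is no camera call.
- ctrl.finish_job(): hands the job in, once; it reports no verdict.
Trained networks look in the newest picture that a camera, given by its name, has taken for a name from the list of things; names that differ only in an ending like _2 or _b are one class to them, and where a whole thing is asked for, a point or a joint stands for the part that bears it (a point fixed in the world has none). Each returns a list of dicts, best first, with "score" (0 to 1); they miss things now and then, are a little off and sometimes report something else, mostly with a low value. They report only what shows in the picture. A call takes as long as a camera call. They do not tell look-alikes from the thing itself.
- ctrl.look_for(thing, camera): "box" ([centre column, centre row, width, height] in pixels, round what is visible of it).
- ctrl.silhouettes(thing, camera): "mask" (384x512 bool, what is visible of it) and "box" ([centre column, centre row, width, height] in pixels, round what is visible of it).
- ctrl.tip_of(thing, camera): "centre" ([row, column] in pixels: a listed point, or the origin of a listed thing).
The state is a dict: "t": time; "q": joint angles; "dq": joint speeds; "effort": joint torques, N m; "tool_pos": TCP position; "tool_rot": TCP orientation; "contact_force": force on the tool from outside, world axes, zero at the start; "wrist_torque": the same for the moment, N m; "opening": finger opening in m.
Only numpy, scipy, OpenCV 4.12 (cv2) and the standard library are available. Lean on these libraries where they do the work, as an engineer would, in place of code of your own. Each camera call takes 0.05 s, during which the arm holds its last target.

### The job

The aluminium block in the blue drilling jig is held down by a spring-loaded finger whose nose sits in its bore: lift the finger by its red knob, swing it clockwise right aside to its stop without dragging the block, and leave it there. Then take the block out by its two ends, set it down flat on the bare bench top and let go, pick it up again by its two long sides, and place it gently in the tray's empty pocket, flat on the pocket's floor. Leave the finished block in the other pocket and the spanner, tape measure and sanding block undisturbed.

Things in the scene. Friction and masses are not known exactly. Their poses are not given: they have to be found in the camera images.
- jig: Fixed blue drilling jig, base 12 mm thick, x -62 to 62, y -42 to 82 mm. Origin at bench level straight below the seated block's centre; the block's length lies along jig x. Two dark steel fences (y 19.5 to 29.5 mm either way, 52 mm long, tops 26 mm above the bench) cover the block's long sides; its ends are free to grip. A post 77 mm tall at x 0, y 60 mm carries the finger.
- finger_knob (a point): Point on the axis of the upright round red knob at the finger's free end, 60 mm above the bench at the start; rises and swings with the finger. Heights at the start: neck, 15 to 16 mm thick, from 41 to 64 mm; head, 22 mm, from 67 to 73 mm; under it the 14 mm wide steel finger with its top at 37 mm. Being round, the knob can turn in a gripper.
- finger_pivot (a point): Point on the axis of the finger's upright post, 60 mm above the bench, 60 mm from the knob's axis. Fixed to the jig.
- finger_lift (a joint): Height of the finger (m): about 0 while it presses on the block, at most 0.025, -0.004 when let down beside the block. A spring pushes it down with 2.4 N at 0 and 7.4 N at 0.025, besides 1.3 N of weight; it sinks when let go. Its nose (8 mm thick) reaches 7 mm into the block's 14 mm bore: lift 10 mm or more before swinging.
- finger_swing (a joint): Swing of the finger about its post (rad): 0 over the block, growing clockwise as seen from above to a stop at 1.6. At angle q the knob stands 60 mm from the pivot towards (-sin q, -cos q) in the jig's x, y. Slight friction: stays where it is left.
- block: Loose aluminium bearing block 56 x 36 x 16 mm (x, y, z), 90 g, with a 14 mm upright bore in the middle and two 6 mm screw holes. Origin at the centre of its underside, z up, x along the 56 mm length. At the start it sits in the jig with its underside 12 mm above the bench.
- tray: Fixed wooden tray 96 x 166 mm, floor 8 mm above the bench, two pockets at y +42 and -42 mm. Origin at the centre of its underside. A block lies in a pocket with its length along tray x, between end walls 61 mm apart, 46 mm wide, 10 mm thick, 22 mm above the floor (no room for fingers at the ends), and two lips 3 mm high, 3 mm wide, 42 mm apart; the long sides are otherwise open.
- pocket (a point): Centre of the floor of the empty pocket (tray y = +42 mm), 8 mm above the bench; axes as the tray's.
- finished_block: A second, identical aluminium block that already lies in the other pocket (tray y = -42 mm); origin at the centre of its underside. To be left alone.
- spanner: Loose combination spanner, 159 mm long, 8 mm high, lying on the bench behind the work; origin at the centre of its underside. To be left alone.
- tape_measure: Loose yellow tape measure, 62 x 81 x 33 mm; origin at the centre of its underside. To be left alone.
- sanding_block: Loose cork sanding block, 66 x 110 x 29 mm; origin at the centre of its underside. To be left alone.
Things that resemble listed ones, but are neither listed nor needed, are in the scene too. What is shaped like the block but brown or pink is not meant.

How it is judged:
By the outcome, as a careful person would: the job done as asked, in the order asked, and still so for the second after the job is handed in, with the robot touching nothing.
It also fails if it takes over 64 s, if anything falls off the work surface, if the arm or the gripper's body presses on something with over 40 N, if the wrist force passes 120 N, or if a joint passes its speed limit or range.

## Working session

There is one attempt and no reset: what is moved stays moved. The work goes in short steps, Python scripts to look and compute and a shell command to move; the robot and the scene stay as the last step left them, time stands still between calls to the robot, and variables do not carry over. Pictures are saved under pics/ and viewed, and the job is handed in when it is done.

```bash
ls -la; mkdir -p pics
cat > h.py <<'E'
import numpy as np, cv2
from scipy.spatial.transform import Rotation as R
from station import ctrl
def save(name,fn,crop=None,scale=1):
    im=ctrl.get_image(name)[:,:,::-1]
    if crop: im=im[crop[1]:crop[3],crop[0]:crop[2]]
    if scale!=1: im=cv2.resize(im,None,fx=scale,fy=scale,interpolation=cv2.INTER_CUBIC)
    cv2.imwrite('pics/'+fn,im)
def cam(name):
    p=ctrl.camera_params(name); f=192/np.tan(np.radians(p['vertical_fov'])/2)
    if 'rvec' in p:
        Rm=R.from_rotvec(np.ravel(p['rvec'])).as_matrix(); t=np.ravel(p['tvec'])
    else:
        o=ctrl.get_obs(); T=np.eye(4);T[:3,:3]=R.from_rotvec(o['tool_rot']).as_matrix();T[:3,3]=o['tool_pos']
        W=T@np.array(p['T_tool_cam']); Rm=W[:3,:3].T; t=-Rm@W[:3,3]
    return f,p['cx'],p['cy'],Rm,t
def toz(c,u,v,z):
    f,cx,cy,Rm,t=c
    d=Rm.T@np.array([(u-cx)/f,(v-cy)/f,1]); o=-Rm.T@t
    return o+d*(z-o[2])/d[2]
def proj(c,P):
    f,cx,cy,Rm,t=c; q=Rm@np.asarray(P)+t
    return np.array([cx+f*q[0]/q[2],cy+f*q[1]/q[2]])
E
python3 - <<'E'
from h import *
o=ctrl.get_obs()
for k in o: print(k,np.round(o[k],3))
for n in('scene','top','wrist'):
    save(n,n+'0.png'); print(n,ctrl.camera_params(n))
E
```

```text
total 12
drwxr-xr-x  3 agent agent 4096 Dec  6 21:21 .
drwxr-xr-x 23 root  root  4096 Dec  6 21:21 ..
drwxr-xr-x  2 agent agent 4096 Dec  6 21:21 pics
t 0.0
q [-1.297  0.053  1.614  0.     1.476 -0.119]
dq [-0.001  0.     0.     0.001 -0.001 -0.   ]
effort [-2.0000e-03 -3.9369e+01 -3.7018e+01 -0.0000e+00  7.0000e-03  0.0000e+00]
tool_pos [ 0.239 -0.577  0.23 ]
tool_rot [ 2.007  0.401 -2.007]
contact_force [0.519 0.581 0.773]
wrist_torque [-0.011  0.037  0.057]
opening 0.086
scene {'vertical_fov': 42.5011578398674, 'cx': 258.4318100028141, 'cy': 196.19493016234705, 'rvec': array([ 0.79429111, -2.62526798,  1.00734991]), 'tvec': array([0.45013905, 0.333928  , 1.0135564 ])}
top {'vertical_fov': 50.39027227842611, 'cx': 257.44700123096436, 'cy': 191.30050407747743, 'rvec': array([ 2.19116355, -2.16503653,  0.08748731]), 'tvec': array([-0.08247408,  0.59673445,  1.03475777])}
wrist {'vertical_fov': 67.55230200049704, 'cx': 259.26906433236485, 'cy': 191.97822533312973, 'T_tool_cam': array([[-2.95691998e-04, -2.73244550e-01,  9.61944556e-01,
        -1.42980365e-01],
       [ 9.99999950e-01,  2.73523443e-05,  3.15159393e-04,
         1.49005342e-03],
       [-1.12427025e-04,  9.61944601e-01,  2.73244529e-01,
        -6.88067610e-02],
       [ 0.00000000e+00,  0.00000000e+00,  0.00000000e+00,
         1.00000000e+00]])}
```

View pics/scene0.png

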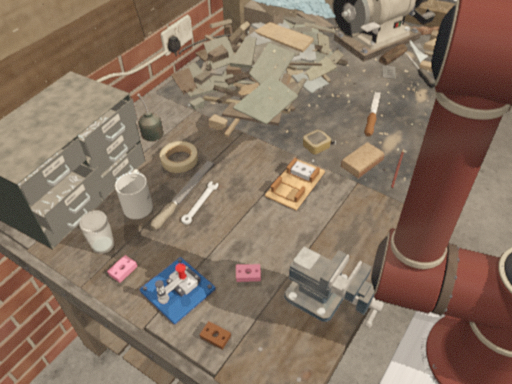

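View pics/top0.png

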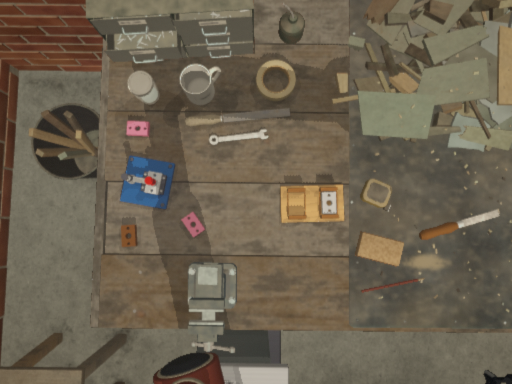

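View pics/wrist0.png

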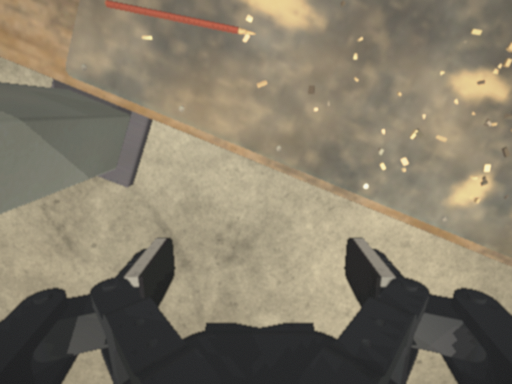

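Run:
```python
from h import *
save('top','topjig.png',(97,142,197,222),7)
save('top','toptray.png',(272,172,352,232),8)
c=cam('top');s=cam('scene')
for th,z in(('finger_knob',.06),('finger_pivot',.06),('jig',0),('block',.012),('tray',0),('pocket',.008),('finished_block',.008),('spanner',0),('tape_measure',0),('sanding_block',0)):
    for n,cc in(('top',c),('scene',s)):
        try:
            r=ctrl.tip_of(th,n)
            for x in r[:3]:
                print(th,n,round(x['score'],2),np.round(x['centre'],1),np.round(toz(cc,x['centre'][1],x['centre'][0],z),4))
        except Exception as e: print(th,n,e)
print(ctrl.get_obs()['t'])
```

```text
finger_knob top 0.6 [180.6 150.9] [0.6186 0.1929 0.06  ]
finger_knob scene 0.65 [270.9 180.5] [0.6162 0.1986 0.06  ]
finger_pivot top 0.75 [175.8 125.9] [0.63   0.2563 0.06  ]
finger_pivot scene 0.86 [287.8 160.4] [0.6245 0.256  0.06  ]
finger_pivot scene 0.73 [282.6 184.1] [0.5901 0.2176 0.06  ]
finger_pivot scene 0.32 [268.3 179.9] [0.6217 0.1941 0.06  ]
jig top 0.76 [180.6 156.9] [0.6251 0.1929 0.    ]
jig scene 0.74 [283.  183.3] [0.6214 0.1942 0.    ]
block top 0.83 [222.1 195.8] [0.5161 0.0847 0.012 ]
block top 0.83 [128.9 140.8] [0.7617 0.2372 0.012 ]
block top 0.58 [183.6 154.3] [0.6158 0.1964 0.012 ]
block scene 0.89 [335.7 214.5] [0.4772 0.2629 0.012 ]
block scene 0.87 [269.3 124.4] [0.7545 0.2467 0.012 ]
block scene 0.84 [283.6 184.5] [0.612 0.199 0.012]
tray top 0.97 [200.3 310.5] [ 0.5775 -0.2161  0.    ]
tray top 0.57 [182.8 150.4] [0.619 0.21  0.   ]
tray top 0.38 [138.2 238.1] [ 0.7422 -0.0216  0.    ]
tray scene 0.81 [185.3 291.6] [ 0.5741 -0.2096  0.    ]
pocket top 0.79 [202.  295.3] [ 0.572  -0.1752  0.008 ]
pocket scene 0.76 [194.8 285.8] [ 0.5652 -0.1647  0.008 ]
finished_block top 0.75 [204.4 328.9] [ 0.5667 -0.2635  0.008 ]
finished_block scene 0.52 [174.5 302.9] [ 0.5657 -0.2552  0.008 ]
spanner top 0.57 [138.2 238.4] [ 0.7422 -0.0224  0.    ]
spanner top 0.46 [184.5 154.5] [0.6146 0.1989 0.    ]
spanner scene 0.69 [200.9 202.9] [ 0.7413 -0.0312 -0.    ]
tape_measure top 0.65 [195.  375.2] [ 0.5936 -0.3877  0.    ]
tape_measure scene 0.63 [143.9 320.3] [ 0.5909 -0.4002  0.    ]
tape_measure scene 0.28 [183.2 295.9] [ 0.5684 -0.2228  0.    ]
sanding_block top 0.82 [246.6 376.6] [ 0.4578 -0.3898  0.    ]
sanding_block scene 0.73 [166.  360.3] [ 0.451  -0.3804 -0.    ]
1.25
```

View pics/topjig.png

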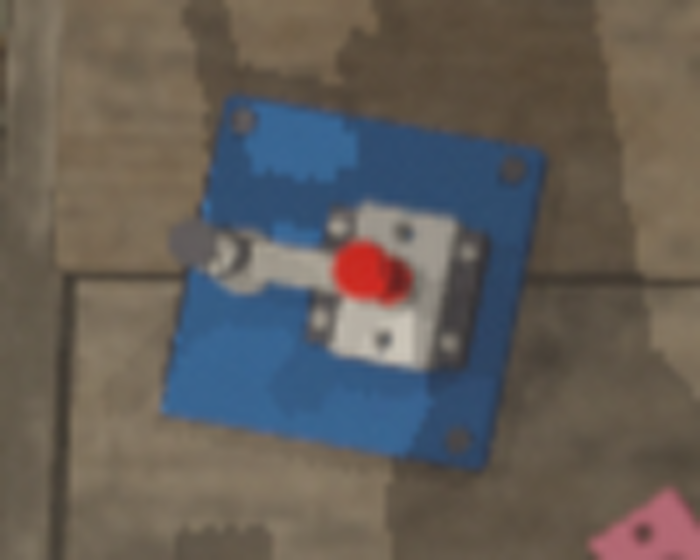

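View pics/toptray.png

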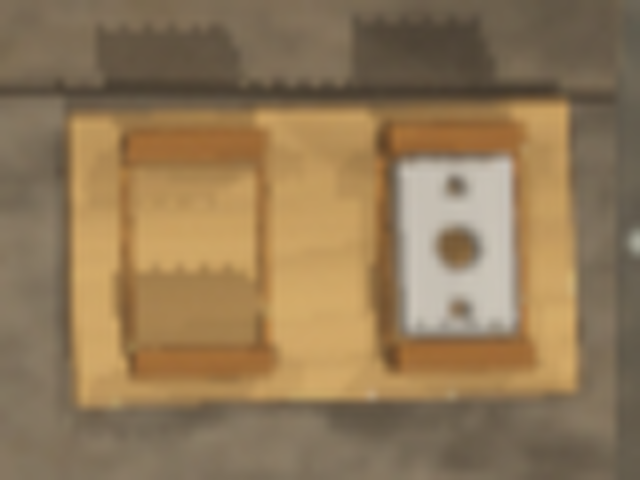

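```bash
cat >> h.py <<'E'
def fit(src,dst):
    src=np.array(src,float);dst=np.array(dst,float)[:,:2]
    a=src.mean(0);b=dst.mean(0);S=src-a;D=dst-b
    th=np.arctan2((S[:,0]*D[:,1]-S[:,1]*D[:,0]).sum(),(S*D).sum())
    M=np.array([[np.cos(th),-np.sin(th)],[np.sin(th),np.cos(th)]])
    o=b-M@a
    return o,th,np.abs(D-S@M.T).max()
def need(P,yaw):
    """print tool-frame shift to TCP P with tool y at world yaw (mod pi), tool down"""
    o=ctrl.get_obs(); Rm=R.from_rotvec(o['tool_rot']).as_matrix(); y=np.degrees(np.arctan2(Rm[1,1],Rm[0,1]))
    d=(np.asarray(P)-o['tool_pos'])
    dy=(np.degrees(yaw)-y+90)%180-90
    print('t',round(o['t'],2),'tcp',np.round(o['tool_pos'],4),'xaxis',np.round(Rm[:,0],4),'yawy',round(y,2),'open',round(o['opening'],4),'F',np.round(o['contact_force'],1),'q',np.round(o['q'],2))
    print(' shift tool mm',np.round(Rm.T@d*1000,1),' turn about tool x deg',round(-dy,2))
    # after turning first
    a=np.radians(dy);Rt=np.array([[np.cos(a),-np.sin(a),0],[np.sin(a),np.cos(a),0],[0,0,1]])@Rm
    print(' shift after turn mm',np.round(Rt.T@d*1000,1))
E
python3 - <<'E'
from h import *
c=cam('top')
P=[toz(c,97+x/7,142+y/7,.012) for x,y in((230,95),(545,150),(485,470),(162,412))]
jo=fit([(.062,.082),(.062,-.042),(-.062,-.042),(-.062,.082)],P);print(jo)
P=[toz(c,272+x/8,172+y/8,.008) for x,y in((68,113),(572,100),(578,392),(78,408))]
to=fit([(.048,.083),(.048,-.083),(-.048,-.083),(-.048,.083)],P);print(to, np.degrees(to[1]))
th=to[1];print('pocket',to[0]+.042*np.array([-np.sin(th),np.cos(th)]))
need([*jo[0],.231],jo[1])
E
```

```text
(array([0.6162146 , 0.19398098]), np.float64(-0.16373085533402648), np.float64(0.0014121981921735027))
(array([ 0.56836249, -0.22039461]), np.float64(0.037654906725841465), np.float64(0.0015543473645579647)) 2.157467233349493
pocket [ 0.56678136 -0.17842438]
t 1.25 tcp [ 0.2392 -0.5774  0.2313] xaxis [ 0.e+00  1.e-04 -1.e+00] yawy -67.49 open 0.0853 F [-0.2  0.1 -0.5] q [-1.3   0.05  1.61  0.    1.48 -0.12]
 shift tool mm [ 3.000e-01 -5.683e+02 -6.435e+02]  turn about tool x deg -58.11
 shift after turn mm [ 3.000e-01  2.462e+02 -8.225e+02]
```

```bash
python3 -m handwheel '[[0.085,[0,0,-38],[-6.45,0,0]]]' 2>&1 | tail -3; python3 -c "
from h import *
need([.6162,.194,.231],-.1637)"
```

```text
tool_rot: [1.938, 0.495, -1.944]
contact_force: [0.4, -0.4, 0.5]
opening: 0.0849
t 1.33 tcp [ 0.2734 -0.5638  0.2313] xaxis [-0.0028 -0.0017 -1.    ] yawy -61.36 open 0.0849 F [ 0.4 -0.4  0.5] q [-1.24  0.06  1.61 -0.    1.48 -0.17]
 shift tool mm [  -1.9 -500.8 -664.1]  turn about tool x deg -51.98
 shift after turn mm [  -2.3  214.7 -803.6]
```

```bash
python3 -m handwheel '[[0.085,[0,0,-0.04],[-6.5,0,0]],[0.085,[0,0,-0.04],[-6.5,0,0]],[0.085,[0,0,-0.04],[-6.5,0,0]],[0.085,[0,0,-0.04],[-6.5,0,0]],[0.085,[0,0,-0.04],[-6.5,0,0]],[0.085,[0,0,-0.04],[-6.5,0,0]],[0.085,[0,0,-0.04],[-6.5,0,0]],[0.085,[0,0,-0.04],[-6.4,0,0]]]' 2>&1 | tail -3; python3 -c "
from h import *
need([.6162,.194,.231],-.1637)"
```

```text
tool_rot: [1.322, 1.132, -1.321]
contact_force: [0.5, 0.0, -0.8]
opening: 0.0848
t 2.0 tcp [ 0.4704 -0.317   0.2313] xaxis [ 5.e-04 -1.e-04 -1.e+00] yawy -8.81 open 0.0848 F [ 0.5  0.  -0.8] q [-0.72 -0.08  1.75  0.    1.48 -0.57]
 shift tool mm [ 3.000e-01  6.580e+01 -5.273e+02]  turn about tool x deg 0.57
 shift after turn mm [ 3.000e-01  6.060e+01 -5.279e+02]
```

```bash
python3 -m handwheel '[[0.085,[0,0.0046,-0.0405],[0.57,0,0]],[0.085,[0,0.0046,-0.0405],[0,0,0]],[0.085,[0,0.0046,-0.0405],[0,0,0]],[0.085,[0,0.0046,-0.0405],[0,0,0]],[0.085,[0,0.0046,-0.0405],[0,0,0]],[0.085,[0,0.0046,-0.0405],[0,0,0]],[0.085,[0,0.0046,-0.0405],[0,0,0]],[0.085,[0,0.0046,-0.0405],[0,0,0]],[0.085,[0,0.0046,-0.0405],[0,0,0]],[0.085,[0,0.0046,-0.0405],[0,0,0]]]' 2>&1 | tail -3; python3 -m handwheel '[[0.06,[0,0.0046,-0.0405],[0,0,0]],[0.06,[0,0.0046,-0.0405],[0,0,0]],[0.06,[0,0.0046,-0.0405],[0,0,0]],[0.06,[0,0,0],[0,0,0]]]' | tail -1; python3 -c "
from h import *
need([.6162,.194,.231],-.1637)
save('wrist','wrist1.png')
c=cam('wrist')
for th,z in(('finger_knob',.06),('block',.012),('jig',0),('finger_pivot',.06)):
  for x in ctrl.tip_of(th,'wrist')[:2]: print(th,round(x['score'],2),np.round(x['centre'],1),np.round(toz(c,x['centre'][1],x['centre'][0],z),4))
"
```

```text
tool_rot: [1.333, 1.124, -1.332]
contact_force: [1.9, -0.7, -0.6]
opening: 0.0848
opening: 0.06
t 3.17 tcp [0.6173 0.1965 0.2309] xaxis [ 2.0e-04  2.9e-03 -1.0e+00] yawy -9.36 open 0.06 F [-1.  -0.3 -0.2] q [0.19 0.11 1.56 0.   1.48 0.36]
 shift tool mm [-0.1 -0.6  2.7]  turn about tool x deg 0.01
 shift after turn mm [-0.1 -0.6  2.7]
finger_knob 0.82 [176.4 261.1] [0.6186 0.19   0.06  ]
block 0.87 [166.  257.5] [0.6148 0.1935 0.012 ]
block 0.73 [249.5 200.3] [0.5169 0.0905 0.012 ]
jig 0.81 [167.1 259.8] [0.6171 0.1893 0.    ]
finger_pivot 0.73 [117.2 260.2] [0.6281 0.2535 0.06  ]
```

View pics/wrist1.png

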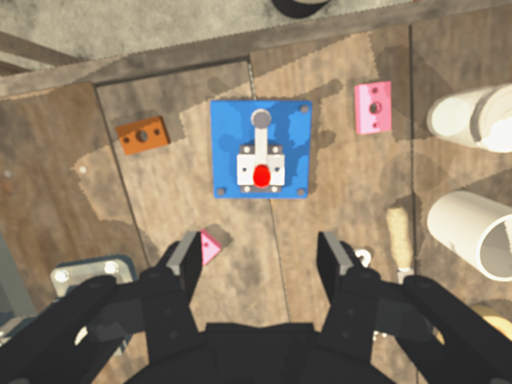

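```bash
python3 -c "
from h import *
need([.6162,.194,.231],-.1637)
save('wrist','wrist2.png',(200,90,325,210),5)
need([.6162,.194,.231],-.1637)
"
```

```text
t 3.42 tcp [0.6167 0.1892 0.2313] xaxis [-1.e-04 -4.e-04 -1.e+00] yawy -9.78 open 0.0599 F [ 0.2 -1.  -1. ] q [ 0.18  0.1   1.56 -0.    1.48  0.35]
 shift tool mm [ 0.3 -1.3 -4.6]  turn about tool x deg -0.4
 shift after turn mm [ 0.3 -1.2 -4.6]
t 3.47 tcp [0.6167 0.189  0.2314] xaxis [ 0.e+00 -2.e-04 -1.e+00] yawy -9.81 open 0.0599 F [ 0.2  0.4 -0.5] q [ 0.18  0.1   1.56 -0.    1.48  0.35]
 shift tool mm [ 0.4 -1.3 -4.8]  turn about tool x deg -0.43
 shift after turn mm [ 0.4 -1.3 -4.8]
```

View pics/wrist2.png

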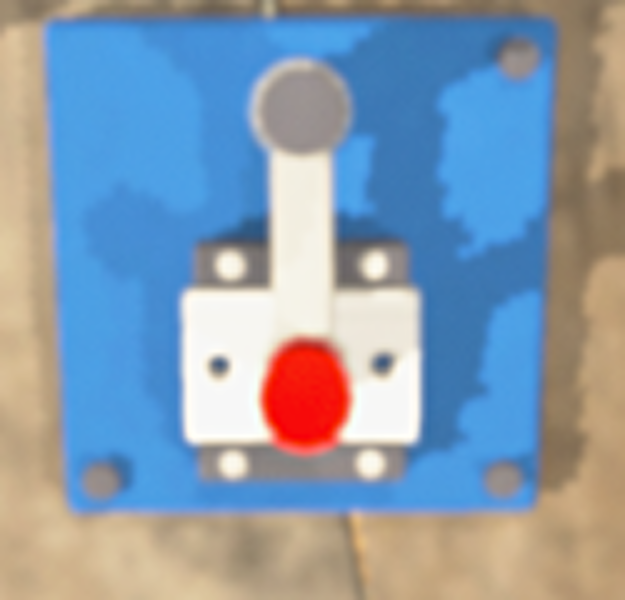

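```bash
python3 -c "
from h import *
c=cam('wrist')
g=lambda L,z:[toz(c,200+x/5,90+y/5,z) for x,y in L]
print(fit([(-.062,.082),(.062,.082),(.062,-.042),(-.062,-.042)],g([(45,20),(555,20),(538,512),(70,512)],.012)))
print(fit([(-.028,.018),(.028,.018),(.028,-.018),(-.028,-.018)],g([(182,290),(420,290),(420,443),(184,443)],.028)))
print(g([(302,107)],.077),g([(306,375)],.073))
"
```

```text
(array([0.61949187, 0.19402186]), np.float64(-0.16637917840396677), np.float64(0.0014328063008818837))
(array([0.61923885, 0.1940569 ]), np.float64(-0.16875484066933386), np.float64(0.0012359982230387041))
[array([0.62960044, 0.25454224, 0.077     ])] [array([0.62116818, 0.2003215 , 0.073     ])]
```

```bash
python3 -c "
from h import *
need([.618,.194,.05],-.166)"
```

```text
t 3.47 tcp [0.6167 0.189  0.2314] xaxis [ 0.e+00 -2.e-04 -1.e+00] yawy -9.81 open 0.0599 F [ 0.2  0.4 -0.5] q [ 0.18  0.1   1.56 -0.    1.48  0.35]
 shift tool mm [181.4   0.4  -5.2]  turn about tool x deg -0.3
 shift after turn mm [181.4   0.4  -5.2]
```

```bash
python3 -m handwheel '[[0.06,[0.03,0.0004,-0.0052],[-0.3,0,0]],[0.06,[0.035,0,0],[0,0,0]],[0.06,[0.035,0,0],[0,0,0]],[0.06,[0.035,0,0],[0,0,0]],[0.06,[0.028,0,0],[0,0,0]],[0.06,[0.0184,0,0],[0,0,0]],[0.06,[0,0,0],[0,0,0]],[0.06,[0,0,0],[0,0,0]]]' | tail -3; python3 -c "
from h import *
save('wrist','wrist3.png');save('scene','scene3.png',(110,220,260,332),5)
need([.618,.194,.05],-.166)"
```

```text
tool_rot: [1.329, 1.127, -1.332]
contact_force: [0.3, -0.5, -0.4]
opening: 0.0599
t 4.23 tcp [0.6196 0.1949 0.0523] xaxis [ 3.5e-03  7.0e-04 -1.0e+00] yawy -9.47 open 0.0599 F [-0.1 -0.2 -0.4] q [ 0.19  0.27  1.68 -0.    1.18  0.36]
 shift tool mm [ 2.3 -1.5  1.2]  turn about tool x deg 0.04
 shift after turn mm [ 2.3 -1.5  1.2]
```

View pics/wrist3.png

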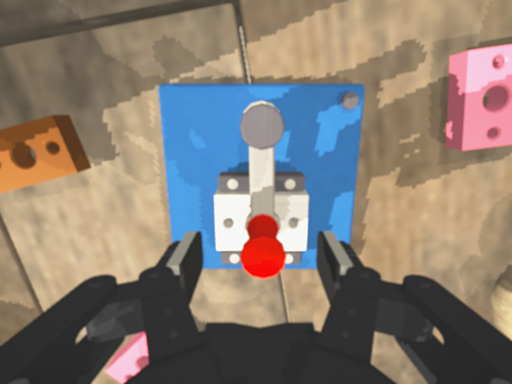

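View pics/scene3.png

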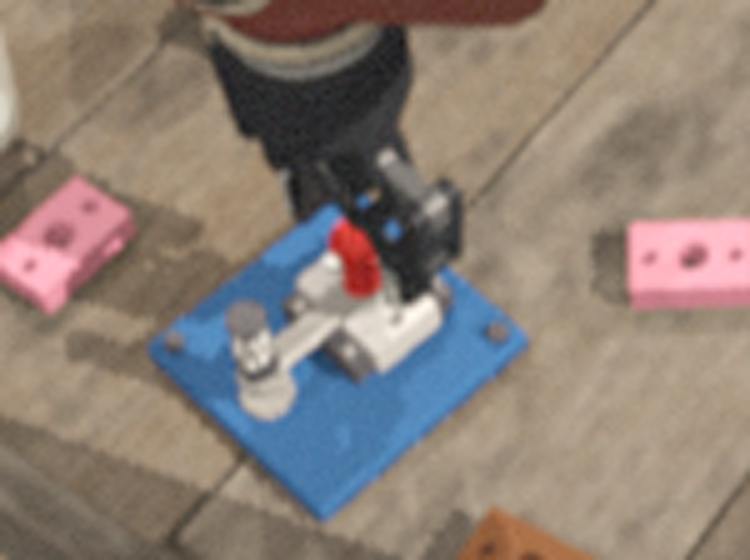

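```bash
python3 -m handwheel '[[0.01,[0,0,0],[0,0,0]],[0.01,[0,0,0],[0,0,0]],[0.01,[0,0,0],[0,0,0]],[0.01,[0,0,0],[0,0,0]],[0.01,[0,0,0],[0,0,0]],[0.01,[0,0,0],[0,0,0]]]' 50 | tail -3; python3 -c "
from h import *
need([.618,.194,.05],-.166)"
```

```text
tool_rot: [1.331, 1.126, -1.327]
contact_force: [-0.6, -0.4, 5.9]
opening: 0.0189
t 4.73 tcp [0.6191 0.1955 0.0517] xaxis [ 2.5e-03  2.0e-04 -1.0e+00] yawy -9.41 open 0.0189 F [-0.6 -0.4  5.9] q [ 0.19  0.27  1.68 -0.    1.18  0.36]
 shift tool mm [ 1.7 -0.9  1.7]  turn about tool x deg 0.1
 shift after turn mm [ 1.7 -0.9  1.7]
```

```bash
python3 -m handwheel '[[0.01,[0,0,0],[0,0,0]],[0.01,[0,0,0],[0,0,0]]]' 50 | tail -3; python3 -c "
from h import *
need([.618,.194,.05],-.166)
save('wrist','wrist4.png')"
```

```text
tool_rot: [1.331, 1.126, -1.327]
contact_force: [-0.5, -1.1, 6.3]
opening: 0.0192
t 4.9 tcp [0.6191 0.1955 0.0517] xaxis [ 2.3e-03  2.0e-04 -1.0e+00] yawy -9.41 open 0.0192 F [-0.5 -1.1  6.3] q [ 0.19  0.27  1.68 -0.    1.18  0.36]
 shift tool mm [ 1.7 -0.9  1.7]  turn about tool x deg 0.1
 shift after turn mm [ 1.7 -0.9  1.7]
```

View pics/wrist4.png

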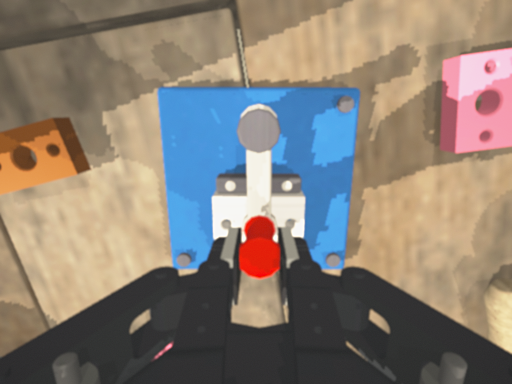

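```bash
python3 -m handwheel '[[0.01,[-0.004,0,0],[0,0,0]],[0.01,[-0.005,0,0],[0,0,0]],[0.01,[-0.005,0,0],[0,0,0]],[0.01,[-0.003,0,0],[0,0,0]],[0.01,[0,0,0],[0,0,0]]]' 50 | tail -3; python3 -c "
from h import *
need([.618,.194,.065],-.166)
save('wrist','wrist5.png');save('scene','scene5.png',(110,220,260,332),5)
"
```

```text
tool_rot: [1.33, 1.127, -1.329]
contact_force: [3.7, 2.3, -6.4]
opening: 0.0189
t 5.37 tcp [0.6181 0.1956 0.0671] xaxis [ 2.e-04  5.e-04 -1.e+00] yawy -9.42 open 0.0189 F [ 3.7  2.3 -6.4] q [0.19 0.25 1.68 0.   1.21 0.36]
 shift tool mm [2.1 0.2 1.6]  turn about tool x deg 0.1
 shift after turn mm [2.1 0.2 1.6]
```

View pics/wrist5.png

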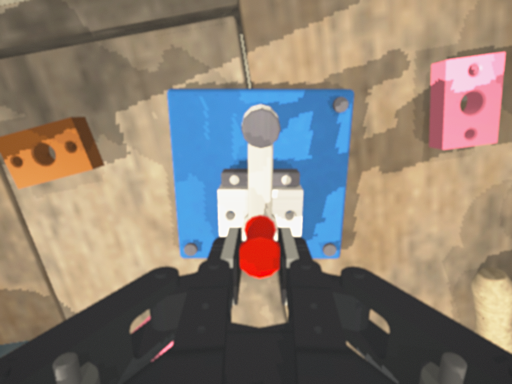

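View pics/scene5.png

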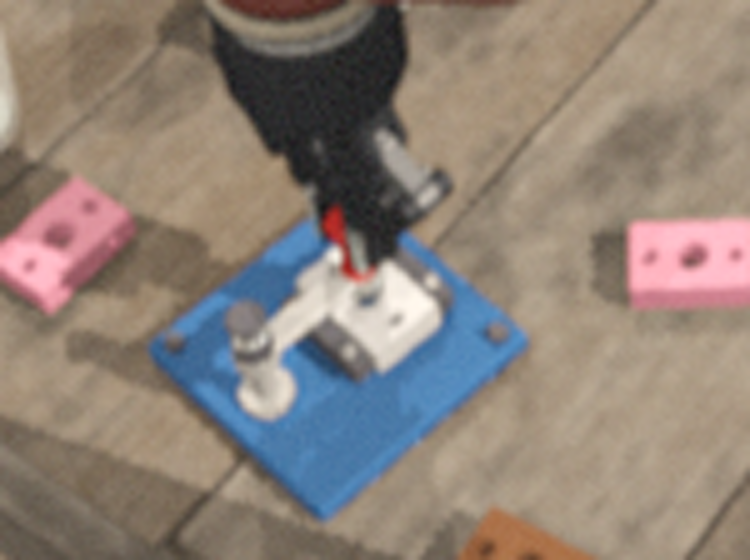

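```bash
python3 -m handwheel '[[0.01,[0,-0.0063,-0.0003],[6,0,0]],[0.01,[0,-0.0063,-0.0003],[6,0,0]],[0.01,[0,-0.0063,-0.0003],[6,0,0]],[0.01,[0,-0.0063,-0.0003],[6,0,0]],[0.01,[0,-0.0063,-0.0003],[6,0,0]],[0.01,[0,0,0],[0,0,0]]]' 50 | tail -3; python3 -c "
from h import *
need([.618,.194,.065],-.166)
save('wrist','wrist6.png');save('top','top6.png',(97,142,197,222),7)
"
```

```text
tool_rot: [1.698, 0.799, -1.697]
contact_force: [5.5, 2.5, -7.2]
opening: 0.0189
t 5.97 tcp [0.5891 0.2088 0.0665] xaxis [ 6.e-04  6.e-04 -1.e+00] yawy -39.57 open 0.0189 F [ 5.5  2.5 -7.2] q [0.22 0.2  1.74 0.   1.2  0.91]
 shift tool mm [ 1.5 31.7 -7. ]  turn about tool x deg -30.06
 shift after turn mm [ 1.5 30.9  9.9]
```

View pics/wrist6.png

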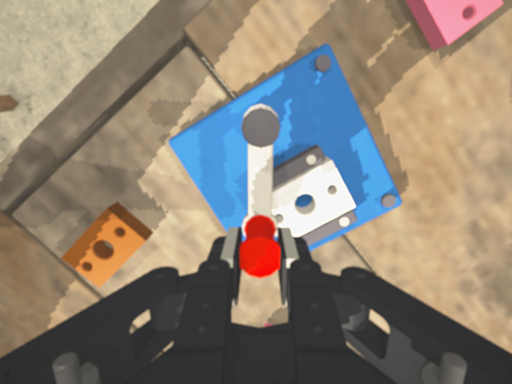

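```bash
python3 -m handwheel '[[0.01,[0,-0.0063,-0.0003],[6,0,0]],[0.01,[0,-0.0063,-0.0003],[6,0,0]],[0.01,[0,-0.0063,-0.0003],[6,0,0]],[0.01,[0,-0.0063,-0.0003],[6,0,0]],[0.01,[0,-0.0063,-0.0003],[6,0,0]],[0.01,[0,-0.0063,-0.0003],[6,0,0]],[0.01,[0,-0.0063,-0.0003],[6,0,0]],[0.01,[0,-0.0063,-0.0003],[6,0,0]],[0.01,[0,-0.0063,-0.0003],[6,0,0]],[0.01,[0,0,0],[0,0,0]]]' 50 | tail -3;  python3 -c "
from h import *
need([.618,.194,.065],-.166)
"; python3 -m handwheel '[[0.01,[0,-0.0032,-0.0001],[3,0,0]],[0.01,[0,-0.0021,-0.0001],[2,0,0]],[0.01,[0,0,0],[0,0,0]],[0.01,[0,0,0],[0,0,0]]]' 50 | tail -3; python3 -c "
from h import *
need([.618,.194,.065],-.166)
save('wrist','wrist7.png');save('top','top7.png',(97,142,197,222),7)
"
```

```text
tool_rot: [-2.191, 0.068, 2.19]
contact_force: [3.6, 1.0, -7.4]
opening: 0.0191
t 6.9 tcp [0.5674 0.2586 0.0665] xaxis [ 2.e-04 -6.e-04 -1.e+00] yawy -93.5 open 0.0191 F [ 3.6  1.  -7.4] q [ 0.31  0.2   1.74 -0.    1.2   1.94]
 shift tool mm [  1.5  61.4 -54.5]  turn about tool x deg -83.99
 shift after turn mm [ 1.5 60.6 55.3]
tool_rot: [-2.146, 0.156, 2.147]
contact_force: [2.5, 2.7, -5.8]
opening: 0.0191
t 7.23 tcp [0.5678 0.2632 0.0664] xaxis [-7.e-04 -4.e-04 -1.e+00] yawy -98.3 open 0.0191 F [ 2.5  2.7 -5.8] q [ 0.32  0.21  1.73 -0.    1.2   2.03]
 shift tool mm [  1.4  61.2 -59.6]  turn about tool x deg -88.79
 shift after turn mm [ 1.5 60.9 60. ]
```

View pics/wrist7.png

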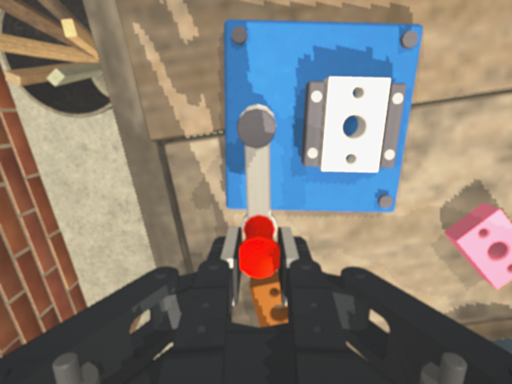

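View pics/top7.png

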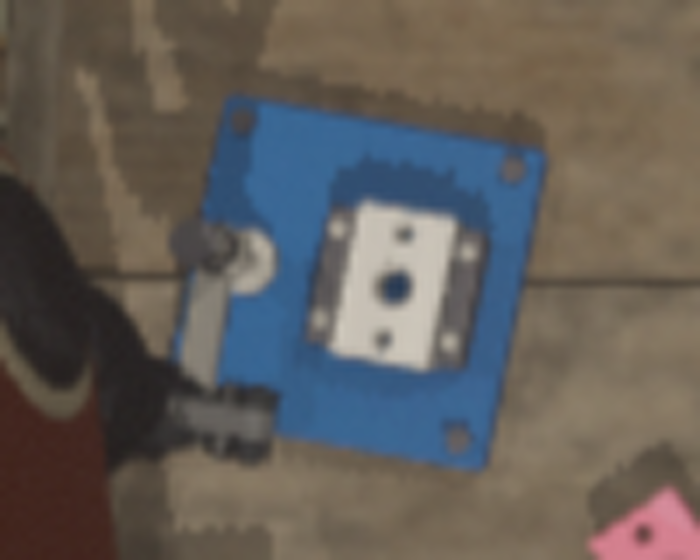

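```bash
python3 -m handwheel '[[0.01,[0,-0.0021,-0.0001],[2,0,0]],[0.01,[0,-0.0021,-0.0001],[2,0,0]],[0.01,[0,-0.001,0],[0,0,0]],[0.01,[0,0,0],[0,0,0]],[0.01,[0,0,0],[0,0,0]]]' 50 | tail -3; python3 -c "
from h import *
need([.618,.194,.065],-.166)
"
```

```text
tool_rot: [-2.107, 0.229, 2.109]
contact_force: [2.1, 0.2, -5.9]
opening: 0.0192
t 7.75 tcp [0.5687 0.2679 0.0665] xaxis [-0.0014 -0.0011 -1.    ] yawy -102.36 open 0.0192 F [ 2.1  0.2 -5.9] q [ 0.32  0.21  1.73 -0.    1.2   2.11]
 shift tool mm [  1.5  61.6 -64. ]  turn about tool x deg 87.15
 shift after turn mm [  1.3 -60.8 -64.7]
```

```bash
python3 -m handwheel '[[0.01,[0,-0.002,0],[0,0,0]],[0.01,[0,-0.002,0],[0,0,0]],[0.01,[0,0,0],[0,0,0]],[0.01,[0,0,0],[0,0,0]]]' 50 | tail -3; python3 -c "
from h import *
need([.618,.194,.065],-.166)
save('wrist','wrist8.png')
"
```

```text
tool_rot: [-2.107, 0.237, 2.114]
contact_force: [-0.2, -10.6, -5.7]
opening: 0.0191
t 8.08 tcp [0.5688 0.2692 0.0655] xaxis [-0.0041 -0.0069 -1.    ] yawy -102.4 open 0.0191 F [ -0.2 -10.6  -5.7] q [ 0.33  0.22  1.72 -0.01  1.21  2.12]
 shift tool mm [  0.8  62.8 -64.2]  turn about tool x deg 87.12
 shift after turn mm [ -0.1 -60.9 -66. ]
```

View pics/wrist8.png

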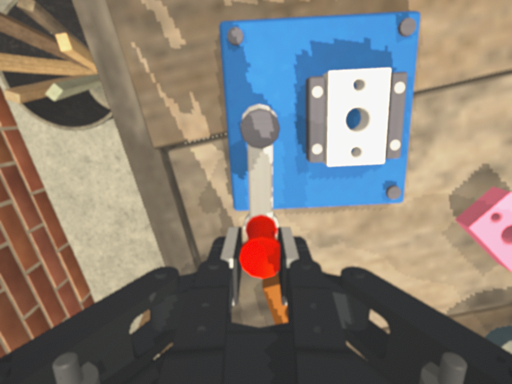

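```bash
python3 -m handwheel '[[0.01,[0.005,0,0],[0,0,0]],[0.01,[0.006,0,0],[0,0,0]],[0.01,[0.005,0,0],[0,0,0]],[0.01,[0.002,0,0],[0,0,0]],[0.01,[0,0,0],[0,0,0]],[0.01,[0,0,0],[0,0,0]]]' 50 | tail -3; python3 -c "
from h import *
need([.618,.194,.065],-.166)
"
```

```text
tool_rot: [-2.106, 0.237, 2.114]
contact_force: [-3.4, -9.4, -1.9]
opening: 0.0188
t 8.63 tcp [0.5688 0.2693 0.0485] xaxis [-0.0045 -0.0065 -1.    ] yawy -102.4 open 0.0188 F [-3.4 -9.4 -1.9] q [ 0.33  0.24  1.73 -0.01  1.18  2.12]
 shift tool mm [-16.3  63.1 -64.1]  turn about tool x deg 87.11
 shift after turn mm [-17.2 -60.8 -66.1]
```

```bash
python3 -m handwheel '[[0.05,[0,0,0],[0,0,0]],[0.05,[0,0,0],[0,0,0]],[0.05,[0,0,0],[0,0,0]],[0.05,[0,0,0],[0,0,0]],[0.05,[-0.015,0,0],[0,0,0]],[0.05,[-0.035,0,0],[0,0,0]],[0.05,[-0.04,0,0],[0,0,0]],[0.085,[-0.04,0,0],[0,0,0]],[0.085,[0,0,0],[0,0,0]]]' 50 | tail -3; python3 -c "
from h import *
need([.618,.194,.17],-.166)
save('top','top9.png',(97,142,197,222),7);save('wrist','wrist9.png')
"
```

```text
tool_rot: [-2.122, 0.219, 2.086]
contact_force: [1.7, -0.0, 1.9]
opening: 0.0724
t 9.38 tcp [0.5753 0.2746 0.1921] xaxis [ 0.0178  0.0064 -0.9998] yawy -102.38 open 0.0724 F [ 1.7 -0.   1.9] q [0.33 0.1  1.63 0.   1.39 2.12]
 shift tool mm [ 22.3  69.8 -58.7]  turn about tool x deg 87.13
 shift after turn mm [ 23.8 -55.2 -72.1]
```

View pics/wrist9.png

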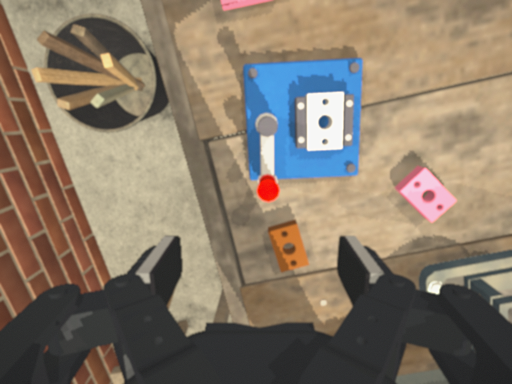

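```bash
python3 -m handwheel '[[0.085,[0,0.0233,-0.0195],[0,0,0]],[0.085,[0,0.0233,-0.0195],[0,0,0]],[0.085,[0,0.0232,-0.0197],[0,0,0]],[0.085,[0,0,0],[-7.15,0,0]],[0.085,[0,0,0],[-7.15,0,0]],[0.085,[0,0,0],[-7.15,0,0]],[0.085,[0,0,0],[-7.15,0,0]],[0.085,[0,0,0],[-7.15,0,0]],[0.085,[0,0,0],[-7.15,0,0]],[0.085,[0,0,0],[-7.15,0,0]]]' | tail -1; python3 -m handwheel '[[0.085,[0,0,0],[-7.15,0,0]],[0.085,[0,0,0],[-7.15,0,0]],[0.085,[0,0,0],[-7.15,0,0]],[0.085,[0,0,0],[-7.15,0,0]],[0.085,[0,0,0],[-7.15,0,0]],[0.085,[0,0,0],[-7.1,0,0]],[0.085,[0,0,0],[0,0,0]],[0.085,[0,0,0],[0,0,0]],[0.085,[0,0,0],[0,0,0]]]' | tail -1;  python3 -c "
from h import *
need([.618,.194,.17],-.166)
save('wrist','wrist10.png',(200,90,325,210),5)
need([.618,.194,.17],-.166)
"
```

```text
opening: 0.0852
opening: 0.0848
t 11.07 tcp [0.6118 0.1916 0.178 ] xaxis [-1.6e-03 -2.0e-04 -1.0e+00] yawy -9.66 open 0.0848 F [ 0.4  0.1 -0.2] q [0.19 0.13 1.62 0.   1.39 0.36]
 shift tool mm [ 8.   5.7 -3.4]  turn about tool x deg -0.15
 shift after turn mm [ 8.   5.7 -3.4]
t 11.12 tcp [0.612  0.1916 0.1783] xaxis [-1.1e-03 -2.0e-04 -1.0e+00] yawy -9.63 open 0.085 F [0.5 0.1 0.6] q [0.19 0.13 1.62 0.   1.39 0.36]
 shift tool mm [ 8.3  5.5 -3.4]  turn about tool x deg -0.12
 shift after turn mm [ 8.3  5.5 -3.4]
```

View pics/wrist10.png

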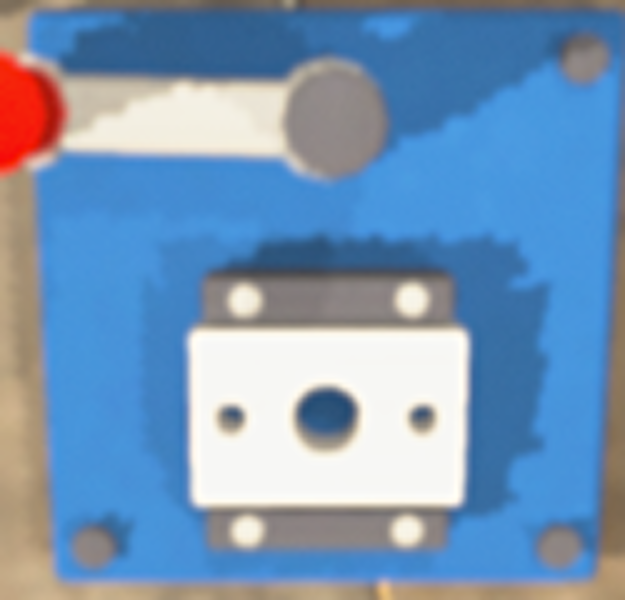

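```bash
python3 -c "
from h import *
c=cam('wrist')
g=lambda L,z:[toz(c,200+x/5,90+y/5,z) for x,y in L]
f=fit([(-.028,.018),(.028,.018),(.028,-.018),(-.028,-.018)],g([(188,328),(469,328),(465,506),(191,506)],.028))
print(f,g([(326,414)],.028))
print(fit([(-.062,.082),(.062,.082),(.062,-.042),(-.062,-.042)],g([(30,10),(623,12),(597,580),(58,580)],.012)))
need([.618,.194,.012],-.166)
"
```

```text
(array([0.61949002, 0.19453292]), np.float64(-0.16661782104886694), np.float64(0.0011735118176542415)) [array([0.61918991, 0.19556346, 0.028     ])]
(array([0.61950169, 0.19476009]), np.float64(-0.16479650669510082), np.float64(0.002013503833890054))
t 11.12 tcp [0.612  0.1916 0.1783] xaxis [-1.1e-03 -2.0e-04 -1.0e+00] yawy -9.63 open 0.085 F [0.5 0.1 0.6] q [0.19 0.13 1.62 0.   1.39 0.36]
 shift tool mm [166.3   5.7  -3.5]  turn about tool x deg -0.12
 shift after turn mm [166.3   5.7  -3.4]
```

```bash
python3 -m handwheel '[[0.085,[0.02,0.0066,-0.0041],[-0.1,0,0]],[0.085,[0.03,0,0],[0,0,0]],[0.085,[0.03,0,0],[0,0,0]],[0.085,[0.03,0,0],[0,0,0]],[0.085,[0.02,0,0],[0,0,0]],[0.085,[0,0,0],[0,0,0]],[0.085,[0,0,0],[0,0,0]],[0.085,[0,0,0],[0,0,0]]]' | tail -1;  python3 -c "
from h import *
need([.619,.1945,.012],-.166)
save('wrist','wrist11.png')
"
```

```text
opening: 0.0854
t 11.78 tcp [0.6207 0.1948 0.0507] xaxis [ 2.4e-03  5.0e-04 -1.0e+00] yawy -9.45 open 0.0854 F [ 0.2  0.2 -0.1] q [ 0.19  0.28  1.68 -0.    1.18  0.35]
 shift tool mm [38.7 -1.7  0.6]  turn about tool x deg 0.06
 shift after turn mm [38.7 -1.7  0.6]
```

View pics/wrist11.png

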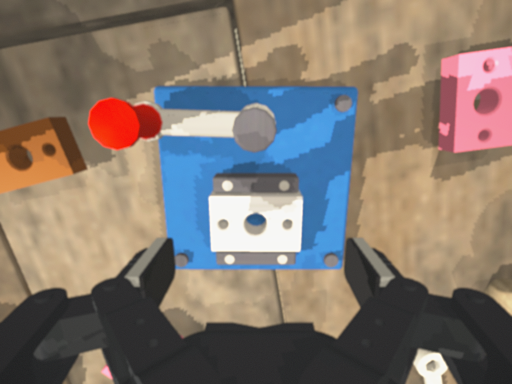

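```bash
python3 -m handwheel '[[0.085,[0.02,-0.0008,0],[0,0,0]],[0.085,[0.012,0,0],[0,0,0]],[0.085,[0.006,0,0],[0,0,0]],[0.085,[0,0,0],[0,0,0]],[0.085,[0,0,0],[0,0,0]],[0.085,[0,0,0],[0,0,0]]]' | tail -1;  python3 -c "
from h import *
need([.619,.1945,.012],-.166)
"
```

```text
opening: 0.085
t 12.33 tcp [0.6195 0.1948 0.0119] xaxis [ 1.4e-03  3.0e-04 -1.0e+00] yawy -9.42 open 0.085 F [-0.2  0.1 -1.1] q [0.19 0.33 1.69 0.   1.12 0.35]
 shift tool mm [-0.1 -0.4  0.4]  turn about tool x deg 0.09
 shift after turn mm [-0.1 -0.4  0.4]
```

Close on the ends.

```bash
python3 -m handwheel '[[0.04,[0,0,0],[0,0,0]],[0.04,[0,0,0],[0,0,0]],[0.04,[0,0,0],[0,0,0]],[0.04,[0,0,0],[0,0,0]],[0.04,[0,0,0],[0,0,0]],[0.04,[0,0,0],[0,0,0]]]' 40| tail -1;  python3 -c "
from h import *
need([.619,.1945,.012],-.166)
save('wrist','wrist12.png')
"
```

```text
opening: 0.0552
t 12.83 tcp [0.6195 0.1948 0.0119] xaxis [ 1.6e-03  3.0e-04 -1.0e+00] yawy -9.41 open 0.0552 F [ 1.9 -0.6  4.8] q [ 0.19  0.33  1.69 -0.    1.12  0.35]
 shift tool mm [-0.1 -0.5  0.4]  turn about tool x deg 0.1
 shift after turn mm [-0.1 -0.5  0.4]
```

View pics/wrist12.png

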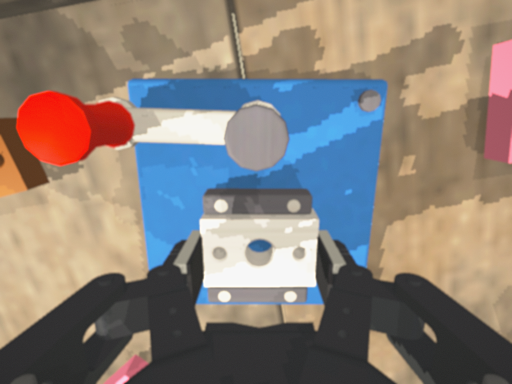

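```bash
python3 -m handwheel '[[0.04,[-0.006,0,0],[0,0,0]],[0.04,[-0.01,0,0],[0,0,0]],[0.04,[-0.015,0,0],[0,0,0]],[0.04,[-0.025,0,0],[0,0,0]],[0.04,[-0.03,0,0],[0,0,0]],[0.04,[-0.01,0,0],[0,0,0]],[0.04,[0,0,0],[0,0,0]]]' 40| tail -1;  python3 -c "
from h import *
need([.585,-.01,.1],np.radians(2.16))
save('wrist','wrist13.png')
"
```

```text
opening: 0.0547
t 13.47 tcp [0.6217 0.1953 0.1123] xaxis [ 0.0087  0.0017 -1.    ] yawy -9.41 open 0.0547 F [ 0.6  1.  -0.9] q [0.19 0.2  1.65 0.   1.28 0.35]
 shift tool mm [ 11.6  -2.7 208.6]  turn about tool x deg -11.57
 shift after turn mm [ 11.3 -44.5 203.8]
```

View pics/wrist13.png

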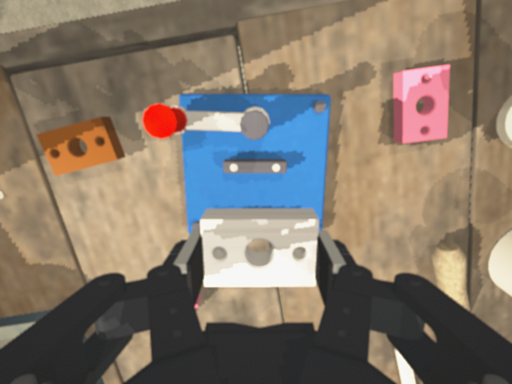

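```bash
python3 -m handwheel '[[0.04,[0,-0.0005,0.025],[0,0,0]],[0.04,[0,-0.0005,0.035],[0,0,0]],[0.04,[0,-0.0005,0.04],[0,0,0]],[0.04,[0,-0.0005,0.04],[0,0,0]],[0.04,[0,-0.0005,0.038],[0,0,0]],[0.04,[0.01,0,0.03],[-4,0,0]],[0.04,[0.01,0,0],[-4,0,0]],[0.04,[0.01,0,0],[-3.57,0,0]],[0.04,[0,0,0],[0,0,0]],[0.04,[0,0,0],[0,0,0]]]' 40| tail -1;  python3 -c "
from h import *
need([.585,-.01,.005],np.radians(2.16))
save('wrist','wrist14.png')
"
```

```text
opening: 0.0547
t 14.35 tcp [ 0.5803 -0.0099  0.0743] xaxis [-4.9e-03  8.0e-04 -1.0e+00] yawy 2.05 open 0.0547 F [ 0.1  0.2 -0.2] q [-0.15  0.1   1.84  0.    1.21 -0.18]
 shift tool mm [69.3  5.   0.3]  turn about tool x deg -0.11
 shift after turn mm [69.3  5.   0.3]
```

View pics/wrist14.png

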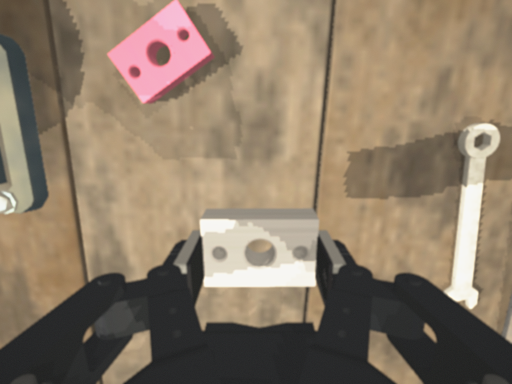

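```bash
python3 -m handwheel '[[0.04,[0.025,0,0],[0,0,0]],[0.04,[0.025,0,0],[0,0,0]],[0.04,[0.012,0,0],[0,0,0]],[0.04,[0.005,0,0],[0,0,0]],[0.04,[0,0,0],[0,0,0]],[0.04,[0,0,0],[0,0,0]],[0.04,[0,0,0],[0,0,0]]]' 40| tail -1;  python3 -c "
from h import *
need([.585,-.01,.0],np.radians(2.16))
"
```

```text
opening: 0.0552
t 14.98 tcp [ 0.5837 -0.0102  0.0116] xaxis [ 2.8e-03 -4.0e-04 -1.0e+00] yawy 2.15 open 0.0552 F [-0.6  0.1 -0.6] q [-0.14  0.19  1.86  0.    1.09 -0.18]
 shift tool mm [11.6  1.3 -0.1]  turn about tool x deg -0.01
 shift after turn mm [11.6  1.3 -0.1]
```

```bash
python3 -m handwheel '[[0.04,[0.005,0,0],[0,0,0]],[0.04,[0.002,0,0],[0,0,0]],[0.04,[0,0,0],[0,0,0]],[0.04,[0,0,0],[0,0,0]],[0.04,[0,0,0],[0,0,0]]]' 40| tail -2;  python3 -c "
from h import *
need([.585,-.01,.0],np.radians(2.16))
"; python3 -m handwheel '[[0.04,[0.0015,0,0],[0,0,0]],[0.04,[0.0005,0,0],[0,0,0]],[0.04,[0,0,0],[0,0,0]],[0.04,[0,0,0],[0,0,0]]]' 40| tail -2;  python3 -c "
from h import *
need([.585,-.01,.0],np.radians(2.16))
"
```

```text
contact_force: [-0.0, 0.6, -0.4]
opening: 0.0551
t 15.4 tcp [ 0.5824 -0.0101  0.003 ] xaxis [ 2.e-04 -0.e+00 -1.e+00] yawy 2.15 open 0.0551 F [-0.   0.6 -0.4] q [-0.15  0.2   1.86  0.    1.08 -0.18]
 shift tool mm [ 3.   2.6 -0. ]  turn about tool x deg -0.01
 shift after turn mm [ 3.   2.6 -0. ]
contact_force: [0.4, 0.4, -0.6]
opening: 0.0545
t 15.73 tcp [ 0.5822 -0.0101  0.0008] xaxis [-2.e-04  0.e+00 -1.e+00] yawy 2.16 open 0.0545 F [ 0.4  0.4 -0.6] q [-0.15  0.21  1.86 -0.    1.07 -0.18]
 shift tool mm [0.8 2.8 0. ]  turn about tool x deg -0.0
 shift after turn mm [0.8 2.8 0. ]
```

```bash
python3 -m handwheel '[[0.04,[0.0008,0,0],[0,0,0]],[0.04,[0,0,0],[0,0,0]],[0.04,[0,0,0],[0,0,0]]]' 40| tail -2;  python3 -c "
from h import *
need([.585,-.01,.0],np.radians(2.16))
"; python3 -m handwheel '[[0.04,[0.0008,0,0],[0,0,0]],[0.04,[0,0,0],[0,0,0]],[0.04,[0,0,0],[0,0,0]]]' 40| tail -2;  python3 -c "
from h import *
need([.585,-.01,.0],np.radians(2.16))
"
```

```text
contact_force: [-1.1, 0.3, -0.7]
opening: 0.0547
t 15.98 tcp [ 0.5822 -0.0101  0.    ] xaxis [-1.e-04  0.e+00 -1.e+00] yawy 2.16 open 0.0547 F [-1.1  0.3 -0.7] q [-0.15  0.21  1.86  0.    1.07 -0.18]
 shift tool mm [0.  2.8 0. ]  turn about tool x deg -0.0
 shift after turn mm [0.  2.8 0. ]
contact_force: [-2.8, -0.8, 4.4]
opening: 0.0552
t 16.23 tcp [ 5.825e-01 -1.020e-02 -1.000e-04] xaxis [ 3.e-04 -1.e-04 -1.e+00] yawy 2.16 open 0.0552 F [-2.8 -0.8  4.4] q [-0.15  0.21  1.86 -0.    1.07 -0.18]
 shift tool mm [-0.1  2.5 -0.1]  turn about tool x deg -0.0
 shift after turn mm [-0.1  2.5 -0.1]
```

```bash
python3 -m handwheel '[[0.085,[0,0,0],[0,0,0]],[0.085,[0,0,0],[0,0,0]],[0.085,[0,0,0],[0,0,0]],[0.085,[0,0,0],[0,0,0]],[0.085,[-0.02,0,0],[0,0,0]],[0.085,[-0.035,0,0],[0,0,0]],[0.085,[-0.035,0,0],[6,0,0]],[0.085,[-0.03,0,0],[7,0,0]],[0.085,[0,0,0],[7,0,0]],[0.085,[0,0,0],[7,0,0]]]' | tail -1; python3 -m handwheel '[[0.085,[0,0,0],[7,0,0]],[0.085,[0,0,0],[7,0,0]],[0.085,[0,0,0],[7,0,0]],[0.085,[0,0,0],[7,0,0]],[0.085,[0,0,0],[7,0,0]],[0.085,[0,0,0],[7,0,0]],[0.085,[0,0,0],[7,0,0]],[0.085,[0,0,0],[7,0,0]],[0.085,[0,0,0],[7,0,0]],[0.085,[0,0,0],[0,0,0]]]' | tail -1; python3 -m handwheel '[[0.085,[0,0,0],[0,0,0]],[0.085,[0,0,0],[0,0,0]]]' | tail -1; python3 -c "
from h import *
need([.5825,-.0102,.0],np.radians(92.16))
save('wrist','wrist15.png')
need([.5825,-.0102,.0],np.radians(92.16))
"
```

```text
opening: 0.0848
opening: 0.0853
opening: 0.085
t 18.07 tcp [ 0.5822 -0.0101  0.1192] xaxis [-2.e-04 -0.e+00 -1.e+00] yawy -87.7 open 0.085 F [ 0.3  0.4 -0. ] q [-0.15  0.05  1.81 -0.    1.28  1.39]
 shift tool mm [ 1.192e+02  1.000e-01 -3.000e-01]  turn about tool x deg 0.14
 shift after turn mm [ 1.192e+02  1.000e-01 -3.000e-01]
t 18.12 tcp [ 0.5823 -0.0101  0.1192] xaxis [-0. -0. -1.] yawy -87.73 open 0.0856 F [-0.2 -0.4  0. ] q [-0.15  0.05  1.81 -0.    1.28  1.39]
 shift tool mm [ 1.192e+02  1.000e-01 -2.000e-01]  turn about tool x deg 0.11
 shift after turn mm [ 1.192e+02  1.000e-01 -2.000e-01]
```

View pics/wrist15.png

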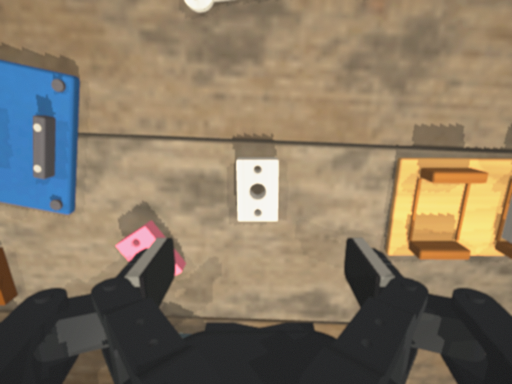

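```bash
python3 -c "
from h import *
im=cv2.imread('pics/wrist15.png')
cv2.imwrite('pics/w15c.png',cv2.resize(im[145:235,205:310],None,fx=7,fy=7,interpolation=cv2.INTER_CUBIC))
cv2.imwrite('pics/w15t.png',cv2.resize(im[130:280,380:512],None,fx=4,fy=4,interpolation=cv2.INTER_CUBIC))"
```

```text
(no output)
```

View pics/w15c.png

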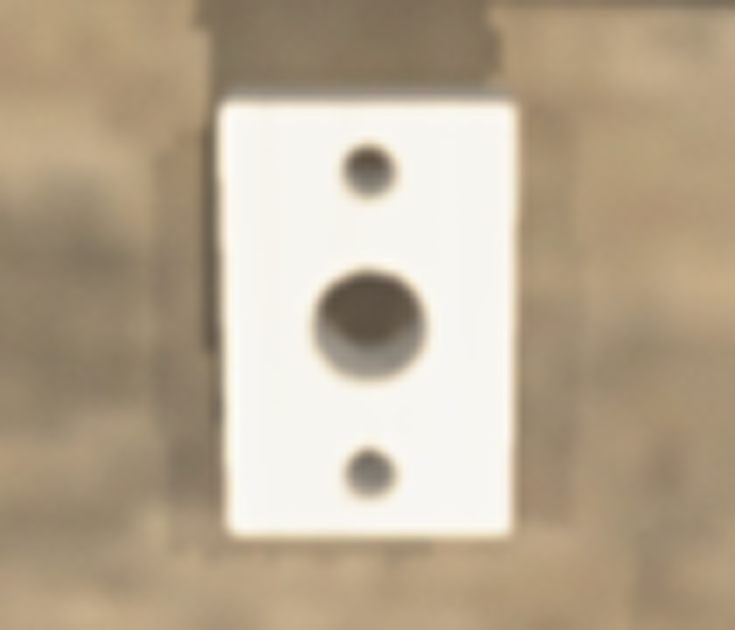

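View pics/w15t.png

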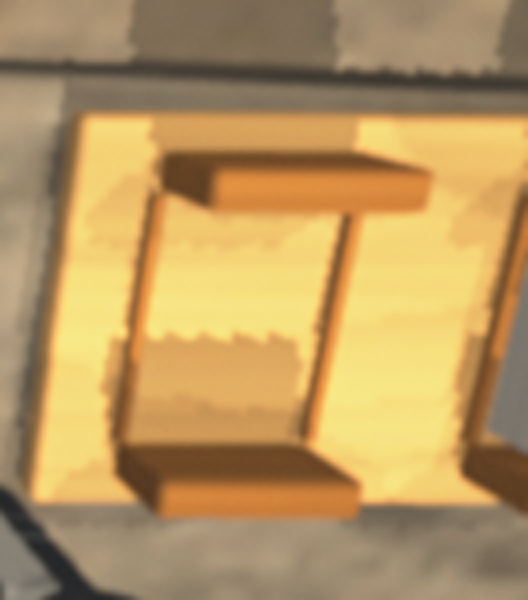

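```bash
python3 -c "
from h import *
c=cam('wrist')
g=lambda L,z:[toz(c,205+x/7,145+y/7,z) for x,y in L]
print(fit([(.028,.018),(.028,-.018),(-.028,-.018),(-.028,.018)],g([(219,101),(517,100),(513,536),(226,537)],.016)),g([(370,324)],.016))
"
```

```text
(array([ 0.58220194, -0.01035441]), np.float64(0.04196964413925591), np.float64(0.0008646027687713477)) [array([ 0.58236723, -0.01050466,  0.016     ])]
```

```bash
python3 -m handwheel '[[0.075,[0.03,0.0003,0],[0,0,0]],[0.075,[0.035,0,0],[0,0,0]],[0.075,[0.025,0,0],[0,0,0]],[0.075,[0.015,0,0],[0,0,0]],[0.075,[0.007,0,0],[0,0,0]],[0.075,[0,0,0],[0,0,0]],[0.075,[0,0,0],[0,0,0]],[0.075,[0,0,0],[0,0,0]],[0.075,[0,0,0],[0,0,0]]]' | tail -1; python3 -c "
from h import *
need([.5823,-.0104,.0055],np.radians(92.3))
"
```

```text
opening: 0.0749
t 18.87 tcp [ 0.5838 -0.0106  0.0093] xaxis [ 3.4e-03 -5.0e-04 -1.0e+00] yawy -87.83 open 0.0749 F [ 0.6  0.2 -0.1] q [-0.15  0.19  1.86  0.    1.09  1.39]
 shift tool mm [ 3.8 -0.3  1.5]  turn about tool x deg -0.13
 shift after turn mm [ 3.8 -0.3  1.5]
```

```bash
python3 -m handwheel '[[0.075,[0.002,0,0],[0,0,0]],[0.075,[0,0,0],[0,0,0]],[0.075,[0,0,0],[0,0,0]]]' | tail -1; python3 -c "
from h import *
need([.5823,-.0104,.0055],np.radians(92.3))
"
```

```text
opening: 0.0751
t 19.12 tcp [ 0.5825 -0.0104  0.0057] xaxis [ 6.e-04 -1.e-04 -1.e+00] yawy -87.84 open 0.0751 F [-0.6  0.2  0.2] q [-0.15  0.2   1.86 -0.    1.08  1.39]
 shift tool mm [ 0.2 -0.   0.2]  turn about tool x deg -0.14
 shift after turn mm [ 0.2 -0.   0.2]
```

```bash
python3 -m handwheel '[[0.02,[0,0,0],[0,0,0]],[0.02,[0,0,0],[0,0,0]],[0.02,[0,0,0],[0,0,0]],[0.02,[0,0,0],[0,0,0]],[0.02,[0,0,0],[0,0,0]],[0.02,[0,0,0],[0,0,0]],[0.02,[0,0,0],[0,0,0]]]' 40 | tail -1; python3 -c "
from h import *
need([.5823,-.0104,.0055],np.radians(92.3))
"; python3 -m handwheel '[[0.02,[-0.006,0,0],[0,0,0]],[0.02,[-0.015,0,0],[0,0,0]],[0.02,[-0.025,0,0],[0,0,0]],[0.02,[-0.03,0,0],[0,0,0]],[0.02,[-0.015,0,0],[0,0,0]],[0.02,[0,0,0],[0,0,0]],[0.02,[0,0,0],[0,0,0]]]' 40 | tail -1; python3 -c "
from h import *
need([.5668,-.1784,.1],np.radians(92.16))
save('wrist','wrist16.png')
"
```

```text
opening: 0.0346
t 19.7 tcp [ 0.5826 -0.0104  0.0056] xaxis [ 6.e-04 -1.e-04 -1.e+00] yawy -87.84 open 0.0346 F [0.9 0.5 2.3] q [-0.15  0.2   1.86  0.    1.08  1.39]
 shift tool mm [ 0.1 -0.   0.3]  turn about tool x deg -0.14
 shift after turn mm [ 0.1 -0.   0.3]
opening: 0.0345
t 20.28 tcp [ 0.5827 -0.0104  0.097 ] xaxis [ 1.7e-03 -2.0e-04 -1.0e+00] yawy -87.84 open 0.0345 F [-0.2 -0.6 -1.5] q [-0.15  0.07  1.83  0.    1.24  1.39]
 shift tool mm [ -3.  167.2  22.2]  turn about tool x deg -0.0
 shift after turn mm [ -3.  167.2  22.2]
```

View pics/wrist16.png

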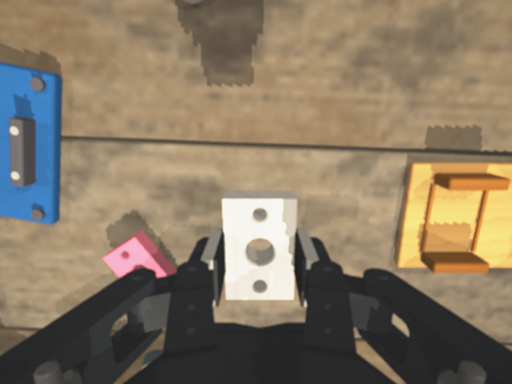

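```bash
python3 -m handwheel '[[0.02,[-0.005,0.025,0.004],[0,0,0]],[0.02,[-0.005,0.035,0.004],[0,0,0]],[0.02,[0,0.03,0.004],[0,0,0]],[0.02,[0,0.015,0.004],[0,0,0]],[0.02,[0,0.005,0.004],[0,0,0]],[0.02,[0,0,0],[0,0,0]],[0.02,[0,0,0],[0,0,0]],[0.02,[0,0,0],[0,0,0]]]' 40 | tail -1; python3 -c "
from h import *
need([.5668,-.1784,.1],np.radians(92.16))
save('wrist','wrist17.png')
need([.5668,-.1784,.1],np.radians(92.16))
im=cv2.imread('pics/wrist17.png')
cv2.imwrite('pics/w17t.png',cv2.resize(im[130:300,300:490],None,fx=4,fy=4,interpolation=cv2.INTER_CUBIC))
"
```

```text
opening: 0.0345
t 21.0 tcp [ 0.5659 -0.1198  0.1053] xaxis [-0.0016  0.0011 -1.    ] yawy -87.79 open 0.0345 F [ 0.3  0.2 -0.4] q [-0.34  0.06  1.83  0.    1.26  1.19]
 shift tool mm [ 5.2 58.6  1.4]  turn about tool x deg 0.05
 shift after turn mm [ 5.2 58.6  1.3]
t 21.05 tcp [ 0.5662 -0.1198  0.1056] xaxis [-1.e-03  7.e-04 -1.e+00] yawy -87.77 open 0.0352 F [ 0.1  0.  -0.4] q [-0.34  0.05  1.83  0.    1.26  1.19]
 shift tool mm [ 5.6 58.6  1.7]  turn about tool x deg 0.07
 shift after turn mm [ 5.6 58.6  1.6]
```

View pics/wrist17.png

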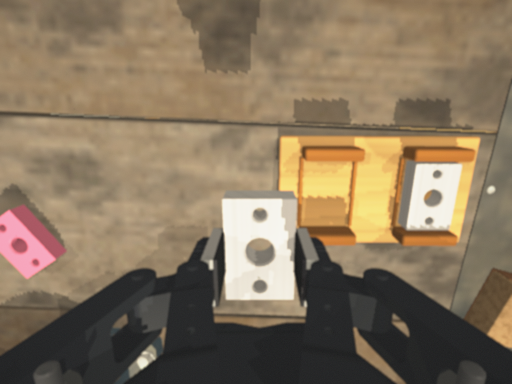

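View pics/w17t.png

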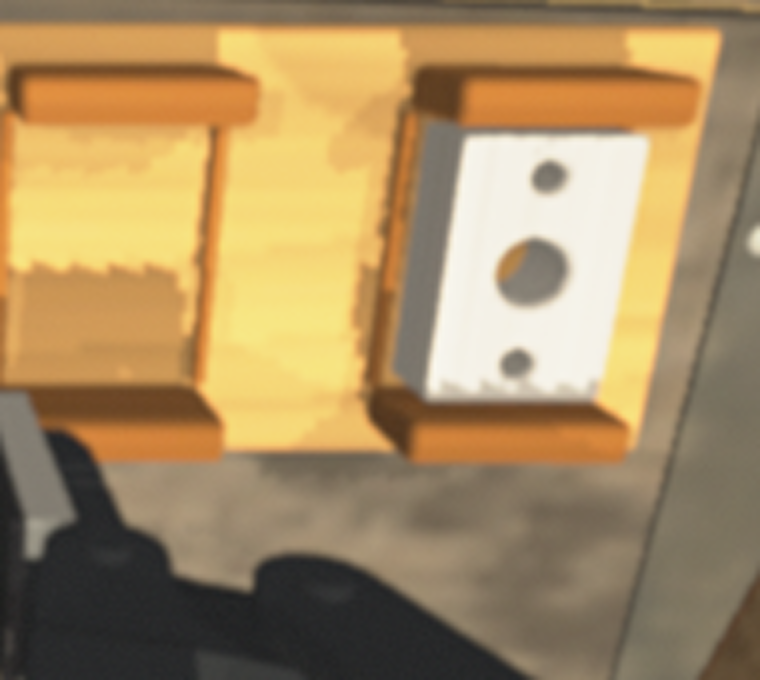

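```bash
python3 -c "
from h import *
c=cam('wrist')
L=[(20,78),(258,82),(258,122),(20,125),(222,420),(222,460),(465,80),(698,83),(690,125),(463,125),(410,418),(628,418),(628,460),(412,462)]
S=np.array([(40.5,65),(40.5,19),(30.5,19),(30.5,65),(-30.5,19),(-40.5,19),(40.5,-19),(40.5,-65),(30.5,-65),(30.5,-19),(-30.5,-19),(-30.5,-65),(-40.5,-65),(-40.5,-19)])/1000
D=np.array([toz(c,300+x/4,130+y/4,.03) for x,y in L])
o,th,r=fit(S,D);print(o,np.degrees(th),r)
M=np.array([[np.cos(th),-np.sin(th)],[np.sin(th),np.cos(th)]])
print(np.round((D[:,:2]-S@M.T-o)*1000,1).tolist())
p=o+M@[0,.042];print('pocket',p)
need([*p,.03],th+np.pi/2)
c=cam('top');im=ctrl.get_image('top')[:,:,::-1]
for Q in ((.0405,.0),): pass
cv2.imwrite('pics/top17.png',cv2.resize(im[172:232,262:352],None,fx=8,fy=8,interpolation=cv2.INTER_CUBIC))
"
```

```text
[ 0.57104031 -0.22086838] 2.2343153720949522 0.00158378365026067
[[-0.6, -0.1], [-1.4, 0.6], [1.0, -0.1], [0.4, -0.5], [-0.2, 1.0], [0.8, 0.2], [-1.0, -0.7], [-1.6, 0.9], [0.4, 0.9], [0.5, -1.6], [0.3, 0.3], [0.3, 1.2], [0.8, -0.6], [0.4, -1.5]]
pocket [ 0.56940288 -0.17890031]
t 21.05 tcp [ 0.5662 -0.1198  0.1056] xaxis [-1.e-03  7.e-04 -1.e+00] yawy -87.77 open 0.0352 F [ 0.1  0.  -0.4] q [-0.34  0.05  1.83  0.    1.26  1.19]
 shift tool mm [75.6 59.2 -0.9]  turn about tool x deg 0.0
 shift after turn mm [75.6 59.2 -0.9]
```

View pics/top17.png

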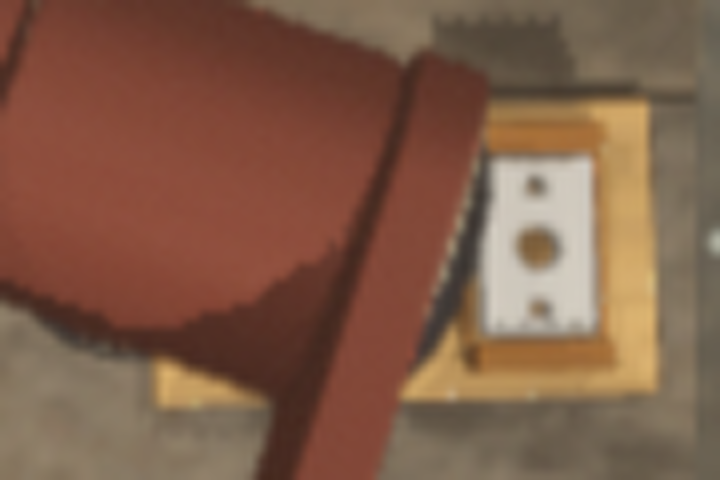

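```bash
python3 -m handwheel '[[0.02,[0,0.02,-0.001],[0,0,0]],[0.02,[0,0.02,0],[0,0,0]],[0.02,[0,0.0145,0],[0,0,0]],[0.02,[0.015,0.0047,0],[0,0,0]],[0.02,[0.025,0,0],[0,0,0]],[0.02,[0.015,0,0],[0,0,0]],[0.02,[0.006,0,0],[0,0,0]],[0.02,[0,0,0],[0,0,0]],[0.02,[0,0,0],[0,0,0]],[0.02,[0,0,0],[0,0,0]]]' 40 | tail -1; python3 -m handwheel '[[0.02,[0,0,0],[0,0,0]],[0.02,[0,0,0],[0,0,0]]]' | tail -1;python3 -c "
from h import *
need([.5697,-.1789,.0136],np.radians(92.23))
save('wrist','wrist18.png',(160,120,360,300),4)
save('scene','scene18.png',(235,130,355,220),6)
"
```

```text
opening: 0.035
opening: 0.0346
t 22.1 tcp [ 0.5706 -0.1805  0.0468] xaxis [ 0.0022 -0.001  -1.    ] yawy -87.83 open 0.0346 F [-0.8  0.5 -0.8] q [-0.43  0.17  1.81  0.    1.16  1.1 ]
 shift tool mm [33.2 -1.7  0.9]  turn about tool x deg -0.06
 shift after turn mm [33.2 -1.7  0.9]
```

View pics/wrist18.png

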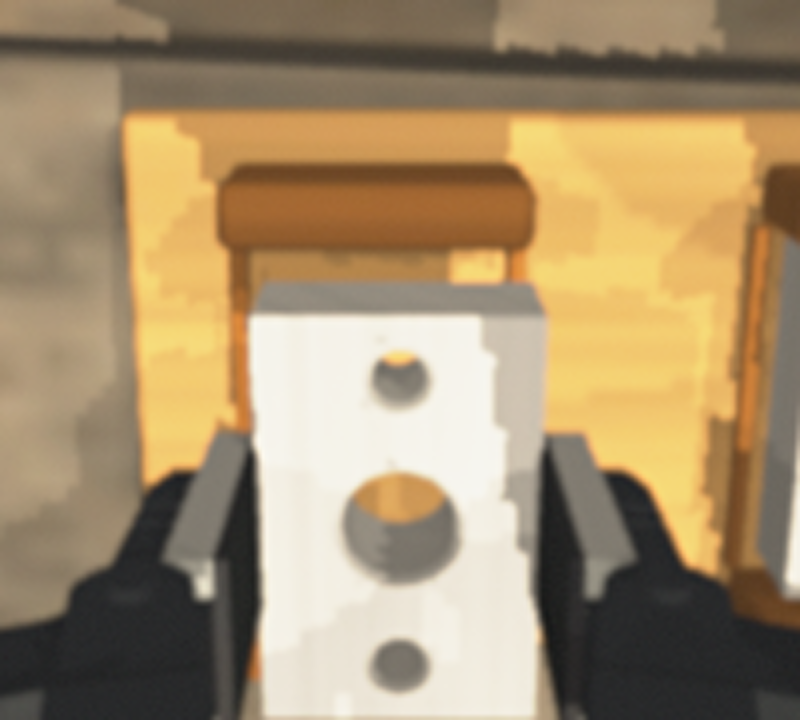

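View pics/scene18.png

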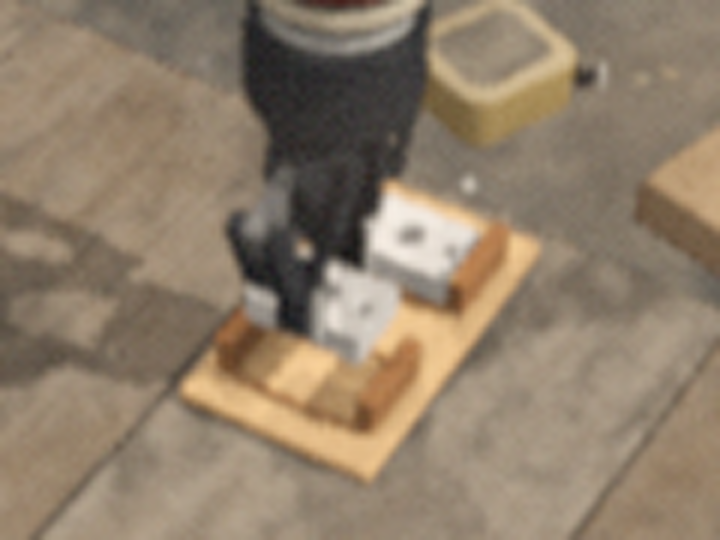

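```bash
python3 -c "
from h import *
c=cam('wrist')
g=lambda L,z:np.array([toz(c,160+x/4,120+y/4,z) for x,y in L])
th=np.radians(2.23);M=np.array([[np.cos(th),-np.sin(th)],[np.sin(th),np.cos(th)]])
w=g([(220,172),(534,172),(532,248),(218,248)],.03)[:,:2]
o,t2,r=fit(np.array([(40.5,23),(40.5,-23),(30.5,-23),(30.5,23)])/1000,w);print('wall fit pocket',o,np.degrees(t2),r)
b=g([(250,314),(546,313)],.0572)[:,:2]; m=b.mean(0); print('block far mid',m,'centre',m-M@[.028,0],np.linalg.norm(b[0]-b[1]), np.degrees(np.arctan2(*(b[0]-b[1])))*-1)
need([.5697,-.1789,.0136],np.radians(92.23))
"
```

```text
wall fit pocket [ 0.57021196 -0.1789058 ] 2.062629184906142 0.0011373371955070086
block far mid [ 0.59888944 -0.18094067] centre [ 0.57091065 -0.18203018] 0.035609299558516924 2.3464130575099884
t 22.2 tcp [ 0.5702 -0.1804  0.0462] xaxis [ 1.4e-03 -6.0e-04 -1.0e+00] yawy -87.84 open 0.0347 F [-0.3  0.6 -0.8] q [-0.43  0.17  1.81  0.    1.16  1.1 ]
 shift tool mm [32.6 -1.5  0.5]  turn about tool x deg -0.07
 shift after turn mm [32.6 -1.5  0.5]
```

```bash
python3 -m handwheel '[[0.02,[0,-0.0019,0.0003],[0,0,0]],[0.02,[0.008,0,0],[0,0,0]],[0.02,[0.008,0,0],[0,0,0]],[0.02,[0.006,0,0],[0,0,0]],[0.02,[0.004,0,0],[0,0,0]],[0.02,[0.002,0,0],[0,0,0]],[0.02,[0,0,0],[0,0,0]],[0.02,[0,0,0],[0,0,0]],[0.02,[0,0,0],[0,0,0]]]' 40 | tail -2; python3 -c "
from h import *
need([.5697,-.1789,.0136],np.radians(92.23))
save('wrist','wrist19.png',(160,120,360,300),4)
"
```

```text
contact_force: [0.0, 0.2, -0.5]
opening: 0.0348
t 22.95 tcp [ 0.5696 -0.1785  0.0176] xaxis [ 5.e-04 -2.e-04 -1.e+00] yawy -87.85 open 0.0348 F [ 0.   0.2 -0.5] q [-0.43  0.21  1.82  0.    1.11  1.1 ]
 shift tool mm [ 4.   0.4 -0.1]  turn about tool x deg -0.08
 shift after turn mm [ 4.   0.4 -0.1]
```

View pics/wrist19.png

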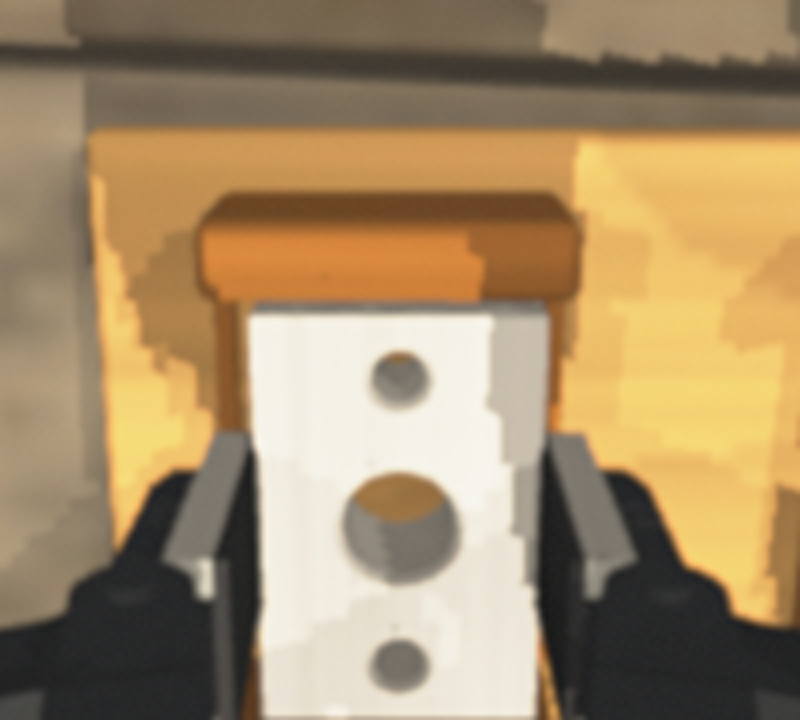

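```bash
python3 -m handwheel '[[0.02,[0.0015,-0.0007,0],[0,0,0]],[0.02,[0.001,0,0],[0,0,0]],[0.02,[0.0005,0,0],[0,0,0]],[0.02,[0,0,0],[0,0,0]],[0.02,[0,0,0],[0,0,0]]]' 40 | tail -2; python3 -c "
from h import *
need([.5697,-.1789,.0136],np.radians(92.23))"; python3 -m handwheel '[[0.02,[0.0006,0,0],[0,0,0]],[0.02,[0,0,0],[0,0,0]],[0.02,[0,0,0],[0,0,0]]]' 40 | tail -2; python3 -c "
from h import *
need([.5697,-.1789,.0136],np.radians(92.23))"
```

```text
contact_force: [0.6, 0.3, -0.3]
opening: 0.0352
t 23.42 tcp [ 0.5692 -0.1776  0.0142] xaxis [-2.e-04  1.e-04 -1.e+00] yawy -87.84 open 0.0352 F [ 0.6  0.3 -0.3] q [-0.43  0.21  1.82  0.    1.1   1.11]
 shift tool mm [ 0.6  1.4 -0.5]  turn about tool x deg -0.07
 shift after turn mm [ 0.6  1.4 -0.4]
contact_force: [-0.9, 0.0, -1.0]
opening: 0.0348
t 23.67 tcp [ 0.5692 -0.1776  0.0136] xaxis [-1.e-04  0.e+00 -1.e+00] yawy -87.84 open 0.0348 F [-0.9  0.  -1. ] q [-0.43  0.22  1.83 -0.    1.1   1.11]
 shift tool mm [ 0.   1.3 -0.4]  turn about tool x deg -0.07
 shift after turn mm [ 0.   1.3 -0.4]
```

```bash
python3 -m handwheel '[[0.02,[0.0005,0,0],[0,0,0]],[0.02,[0,0,0],[0,0,0]],[0.02,[0,0,0],[0,0,0]]]' 40 | tail -2; python3 -m handwheel '[[0.02,[0.0005,0,0],[0,0,0]],[0.02,[0,0,0],[0,0,0]],[0.02,[0,0,0],[0,0,0]]]' 40 | tail -2; python3 -c "
from h import *
need([.5697,-.1789,.0136],np.radians(92.23))
save('wrist','wrist20.png',(160,120,360,300),4)"
```

```text
contact_force: [-1.9, 0.1, 2.4]
opening: 0.0352
contact_force: [-2.0, 1.1, 5.3]
opening: 0.0353
t 24.17 tcp [ 0.5695 -0.1777  0.0135] xaxis [ 1.e-04 -1.e-04 -1.e+00] yawy -87.84 open 0.0353 F [-2.   1.1  5.3] q [-0.43  0.22  1.82 -0.    1.1   1.11]
 shift tool mm [-0.1  1.2 -0.2]  turn about tool x deg -0.07
 shift after turn mm [-0.1  1.2 -0.2]
```

View pics/wrist20.png

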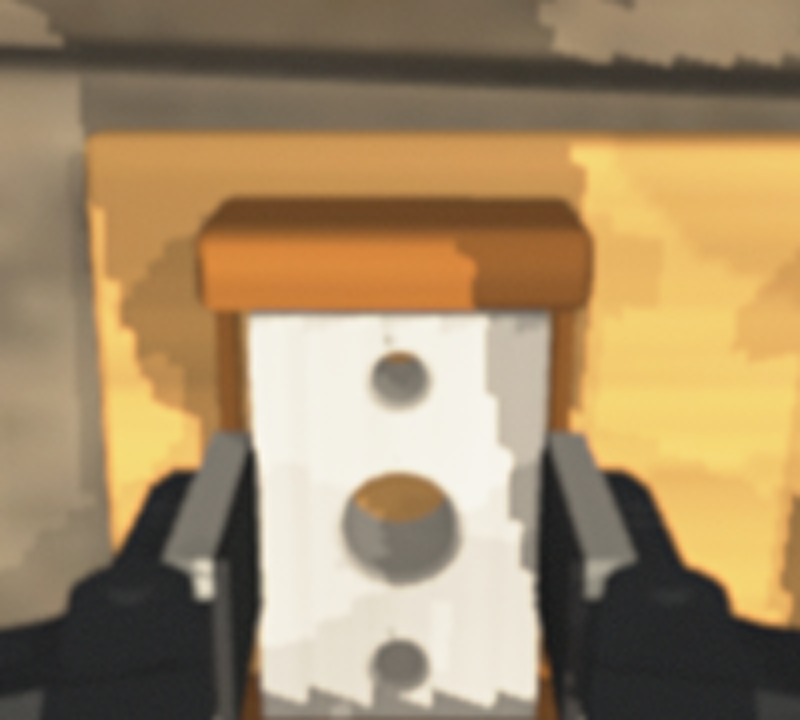

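```bash
python3 -m handwheel '[[0.06,[0,0,0],[0,0,0]],[0.06,[0,0,0],[0,0,0]],[0.06,[0,0,0],[0,0,0]],[0.06,[0,0,0],[0,0,0]],[0.06,[-0.015,0,0],[0,0,0]],[0.06,[-0.03,0,0],[0,0,0]],[0.06,[-0.04,0,0],[0,0,0]],[0.06,[-0.04,0,0],[0,0,0]],[0.06,[-0.025,0,0],[0,0,0]],[0.06,[0,0,0],[0,0,0]]]' | tail -2; python3 -m handwheel '[[0.06,[0,0,0],[0,0,0]],[0.06,[0,0,0],[0,0,0]]]' | tail -2; python3 -c "
from h import *
need([.5697,-.1789,.1636],np.radians(92.23))
save('wrist','wrist21.png');save('scene','scene21.png');im=cv2.imread('pics/wrist21.png')
cv2.imwrite('pics/w21c.png',cv2.resize(im[120:270,200:400],None,fx=4,fy=4,interpolation=cv2.INTER_CUBIC))"
```

```text
contact_force: [0.6, -0.2, 0.7]
opening: 0.06
contact_force: [-0.2, 0.2, -0.7]
opening: 0.0601
t 25.22 tcp [ 0.5687 -0.1774  0.1617] xaxis [-1.2e-03  6.0e-04 -1.0e+00] yawy -87.85 open 0.0601 F [-0.2  0.2 -0.7] q [-0.43  0.04  1.75  0.    1.36  1.11]
 shift tool mm [-1.9  1.6 -0.9]  turn about tool x deg -0.08
 shift after turn mm [-1.9  1.6 -0.9]
```

View pics/w21c.png

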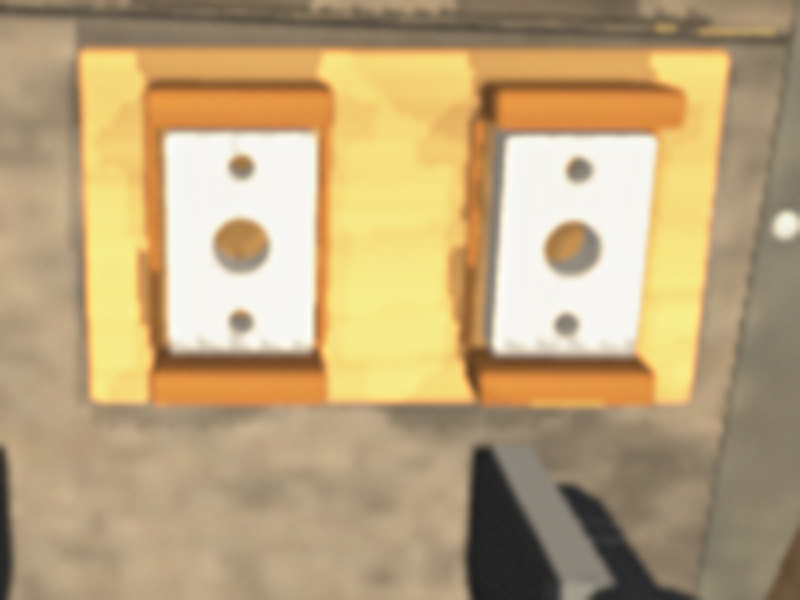

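View pics/scene21.png

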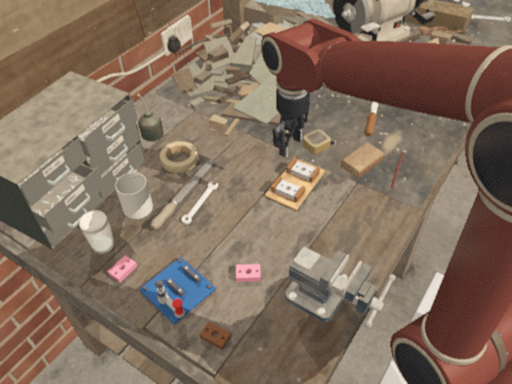

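```bash
python3 -c "
from h import *
save('top','top22.png',(97,142,197,222),7)
c=cam('top')
o=np.array([.618,.194]);th=-.166;M=np.array([[np.cos(th),-np.sin(th)],[np.sin(th),np.cos(th)]])
for q in(1.4,1.5,1.6): 
  p=o+M@[-.06*np.sin(q),.06-.06*np.cos(q)]; u=proj(c,[*p,.069]); print(q,(u-[97,142])*7)
u=proj(c,[*(o+M@[0,.06]),.077]);print((u-[97,142])*7)"
```

```text
1.4 [196.88853481 407.39276864]
1.5 [180.04774706 406.42854132]
1.6 [163.43560624 403.78731197]
[195.30972778 236.67115763]
```

View pics/top22.png

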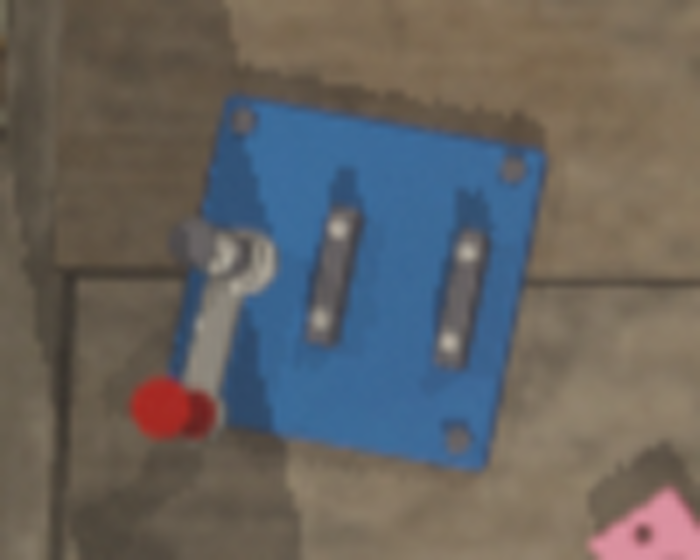

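The knob head is at (160,408), which matches the predicted (163,404) for q = 1.6. The finger is at its stop and the jig is empty. The block lies level in its pocket and nothing else has moved, so I'm handing the job in.

```bash
python3 -c "
from h import *
print(ctrl.finish_job(), ctrl.get_obs()['t'])"
```

```text
the job is handed in; nothing more can be done
the job is handed in; nothing more can be done
```

The job is done and handed in at about 25 s of the 64 s allowed.

**What I did:**
- I lifted the finger about 15 mm by its red knob and swung it clockwise until the stop pushed back with about 10 N. Then I lowered it and let go.
- I took the block out by its ends, set it down on the bare bench and let go. I then picked it up again by its long sides and lowered it into the empty pocket, with about 5 N of contact force at the floor.

**What the last checks showed:**
- **Finger:** it stayed aside. In the top view the knob is within a few enlarged-crop pixels of where it should be at the 1.6 rad stop.
- **Block:** it touched the pocket floor at the expected height, within 0.1 mm. In the pictures it lies level between the end walls and lips.
- **Other things:** the finished block, spanner, tape measure and sanding block look unmoved in the final pictures. I did not re-measure their positions.

**Disagreements and slips:**
- The top camera read x about 3 mm lower than the wrist camera. I went with the wrist camera, and the grasps agreed with it.
- I typed the first row in millimetres instead of metres. The speed limit cut it to one ordinary 42 mm step in free air, and it touched nothing.

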